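# Refit the two drilled plates of the utensil carousel

### The job

Put the washed utensil carousel back together: lower the perforated drip plate over the turntable's three posts until it lies level on the thick sleeves, then set the utensil plate on the pins above it and press it down until it clicks past the spring catches and sits flat on the upper shoulders. Lower the plates rather than dropping them, and leave the spoon, forks, mug, brush and bottle where they are.

Things in the scene. Friction and masses are not known exactly. Their poses are not given: they have to be found in the camera images.
- drip_plate: Lower plate: white plastic disc, 170 mm across, 5 mm thick, about 120 g, lying flat on the board. Many 6 mm drain holes, and three 20 mm post holes 66 mm from the centre, at +50, 180 and -50 degrees from its +x axis (fits the posts one way round only). Origin: centre of the underside; z up.
- drip_tab (a point): Middle of the drip plate's pull, 28 mm above the plate's underside on its centre line; axes as the plate's. The pull is an upright tab in the middle of the plate, 44 mm long (along x), 12 mm thick (along y), its top 41 mm above the underside.
- utensil_plate: Upper plate: white plastic disc, 170 mm across, 5 mm thick, about 130 g, lying flat on the board. A 34 x 56 mm ladle opening on its +x side, six round utensil openings of 20 to 36 mm, and three 11.5 mm post holes 66 mm from the centre, at +50, 180 and -50 degrees from its +x axis (fits one way round only). Origin: centre of the underside; z up.
- utensil_tab (a point): Middle of the utensil plate's pull, 32 mm above the plate's underside on its centre line; axes as the plate's. The pull is an upright tab in the middle of the plate, 50 mm long (along x), 12 mm thick (along y), its flat top 55 mm above the underside.
- carousel_axis (a point): Centre of the carousel at board height; x turns with the turntable. White turntable, 170 mm across, deck 22 mm above the board, on a grey foot fixed to the board; it turns with light friction (0.05 N m) and yields to side pushes. Three stepped posts stand on it 66 mm from the axis, at +50, 180 and -50 degrees from this +x; a seated plate's x points the same way.
- low_seat (a point): On the carousel's axis, 50 mm above the board, level with the tops of the thick sleeves, where the drip plate's origin belongs; axes as carousel_axis. Each post is a 30 mm sleeve up to this level, then a 15 mm shank up to 100 mm above the board, then a 9 mm pin: cylindrical up to 118 mm, its tapered tip up to 128 mm.
- top_seat (a point): On the carousel's axis, 100 mm above the board, level with the shank tops (upper shoulders), where the utensil plate's origin belongs; axes as carousel_axis. On each pin's outer side a sprung nose, 3 mm proud, 6.5 to 15 mm above the shoulder: laid on, the plate stops about 7 to 13 mm above its seat; 6 to 12 N down on its tab snaps it home under the noses.
- wooden_spoon: Wooden spoon lying on the board, 250 mm long, 12 mm high; bystander. Origin: middle of its underside; x along the handle towards the bowl.
- fork_a: Steel fork lying on the board, 200 mm long, 4 mm high; bystander. Origin near the middle of its underside; x towards the tines.
- fork_b: Steel fork lying on the board, like fork_a; bystander.
- mug: Steel mug, 80 mm across and 85 mm high, handle on its +y side; bystander. Origin: centre of its underside.
- dish_brush: White dish brush lying bristles down on the board, 230 mm long, 37 mm high; bystander. Origin: near its middle, at board height; x towards the head.
- soap_bottle: White plastic bottle, 72 mm across and 211 mm high, standing; bystander. Origin: centre of its underside.
Not all that is in view belongs to the job. Of the things that look like the part that bears carousel_axis, the middle-sized one is meant.

How it is judged:
By the outcome, as a careful person would: the job done as asked, in the order asked, and still so for the second after the job is handed in, with the robot touching nothing.
It also fails if it takes over 64 s, if anything falls off the work surface, if the arm or the gripper's body presses on something with over 40 N, if the wrist force passes 120 N, or if a joint passes its speed limit or range.

### The arm

A 6-joint arm with a two-finger parallel gripper is mounted at the origin on the work surface. World frame = base frame: x ahead of the robot, y to its left, z up, the work surface at z = 0. Lengths are in mm, angles in rad, forces in N, time in s.
With the tool pointing down it reaches from about 275 to 975 mm from the base axis. Payload 8.4 kg.
Tool frame: the origin (TCP) lies midway between the tips of the shut fingers; the grasp point (between the pads) lies 19 mm behind it (env.tcp_to_grasp is the distance from the TCP to the grasp point, in mm); y points along the fingers, x is the direction in which the jaws open and shut, and the axes are right-handed (so a half turn about y gives the same grasp; the last joint's range is limited). The gripper opens to 92 mm and grips with 3 to 60 N. Pads are 20 mm wide; open, the fingers measure 128 mm over their backs; the gripper's body (75 mm by 189 mm) begins 69 mm behind the grasp point.
Start: joints at [1.216, 0.353, 1.633, -0, 1.155, -0.002], TCP at [215.953, 586.508, 214.583] pointing down, gripper open.
Joint ranges: [-2.63, 2.63], [-0.92, 2.1], [0.06, 2.66], [-1.3, 4.44], [0, 2.69], [-3.02, 3.02]. Speed limits (rad/s): [2.22, 2.22, 2.79, 3.14, 3.14, 3.14].

### API

Orientations are given as a rotation vector (axis times angle).
In Python, from cell import env gives the robot as it stands.
- The arm moves only by the tool send_rows, never from a script. Its argument "series" is a list of rows, each a list of 7 numbers: the opening, from 0 (shut) to 1 (fully open), then the shift along the world's x, y, z in m, then the turn, a rotation vector about the world's x, y, z in rad. In form: [[fingers, x, y, z, wx, wy, wz], ...]. A call has 1 to 20 rows; each row shifts and turns the pose as measured when the row begins; what a row does not reach is not made up. A row lasts 1/12 s, in which the tool goes at most 41.7 mm and 7.16 degrees, less where a joint would pass 70% of its speed; a pose out of reach is approached as far as the arm can. A call is refused whole if a number of a shift passes 0.0417 or a number of a turn 0.125, either way. A call with a gripper value outside its range is refused whole. The fingers move at their own pace and stop on an object; "force" is the grip in N (left out, the last holds). Time passes only in rows, so rows that do not move let the fingers close. It gives the time, the measured TCP pose, the force and the opening at its end, in the units of the state.
- env.sense(): the state, without advancing time (a new reading comes with each control period).
- env.read_camera(name): name is "scene" or "top" or "wrist"; returns a dict with "img" (384x512x3 uint8, red, green, blue), "intrinsics" (3x3 intrinsics, pixels), "rvec" (rotation vector, rad) and "tvec" (3), from world to camera coordinates, as OpenCV has them; the wrist camera has in their place "tool_from_camera" (4x4, takes a point from camera to tool coordinates, whose origin is the TCP and whose axes are the tool frame's). Camera axes: x right, y down, z forward; pixel columns grow to the right and rows downward; lengths in mm; the calibration is good to about 2 mm. A picture is of the moment at which its call begins: read the wrist's pose just before it. There is no depth.
- env.close_job(): hands the job in, once; it reports no verdict.
The state is a dict: "clock": time; "qpos": joint angles; "qvel": joint speeds; "tau": joint torques, N m; "tool_pos": TCP position; "eef_rot": TCP orientation; "wrist_force": force on the tool from outside, world axes, zero at the start; "wrist_torque": the same for the moment, N m; "width": finger opening in mm.
Only numpy, scipy, OpenCV 4.12 (cv2) and the standard library are available. Lean on these libraries where they do the work, as an engineer would, in place of code of your own. Each camera call takes 0.05 s, during which the arm holds its last target.

## Working session

There is one attempt and no reset: what is moved stays moved. The work goes in short steps, Python scripts to look and compute and a tool call to move; the robot and the scene stay as the last step left them, time stands still between calls to the robot, and variables do not carry over. Pictures are saved under pics/ and viewed, and the job is handed in when it is done.

Besides the shell and the picture viewer there is one more tool, called after ">>>" as name(argument=value, ...), one argument or row to a line, values as JSON. send_rows: Moves the arm, as the interface text tells. Its arguments: {"type":"object","properties":{"series":{"type":"array","items":{"type":"array","items":{"type":"number"}}},"force":{"type":"number"}},"required":["series"]}

```bash
ls; mkdir -p pics
python3 - <<'E'
from cell import env
import cv2
s=env.sense();print(s)
for n in("scene","top","wrist"):
    c=env.read_camera(n);cv2.imwrite(f"pics/{n}0.png",c["img"][:,:,::-1]);print(n,{k:v for k,v in c.items() if k!="img"})
E
```

```text
pics
{'clock': 0.0, 'qpos': array([ 1.21558885e+00,  3.53621292e-01,  1.63412342e+00,  1.87800077e-05,
        1.15522986e+00, -2.36109513e-03]), 'qvel': array([-7.43544354e-05, -4.86022408e-04,  6.44963449e-04, -2.89137293e-04,
       -3.66490257e-04,  1.08742380e-04]), 'tau': array([-3.07295522e-03, -5.93839216e+01, -3.34229243e+01,  6.96445280e-02,
        2.32006557e-02, -1.61447651e-04]), 'tool_pos': array([215.77840419, 586.0359988 , 213.88506582]), 'eef_rot': array([-1.35651275, -0.94462403,  0.946517  ]), 'wrist_force': array([-0.05827431, -0.20533594, -0.81452231]), 'wrist_torque': array([ 0.01283246, -0.02284197, -0.00154978]), 'width': 91.81174436520737}
scene {'intrinsics': array([[417.57743135,   0.        , 249.78656409],
       [  0.        , 417.57743135, 200.09016521],
       [  0.        ,   0.        ,   1.        ]]), 'rvec': array([ 1.90007009,  1.41364927, -0.678863  ]), 'tvec': array([ -92.29414234, -240.30151443, 1538.13247433])}
top {'intrinsics': array([[420.41309085,   0.        , 258.07734147],
       [  0.        , 420.41309085, 186.34377302],
       [  0.        ,   0.        ,   1.        ]]), 'rvec': array([ 2.13465472, -2.18635545,  0.11285832]), 'tvec': array([ -15.11858274,  527.301738  , 1297.53757991])}
wrist {'intrinsics': array([[265.6027366 ,   0.        , 256.15707018],
       [  0.        , 265.6027366 , 192.99162472],
       [  0.        ,   0.        ,   1.        ]]), 'tool_from_camera': array([[ 9.99999793e-01, -3.37558194e-04, -5.48334248e-04,
         6.03462079e-02],
       [ 4.34876740e-04, -2.73962895e-01,  9.61740164e-01,
        -1.69182089e+02],
       [-4.74866510e-04, -9.61740203e-01, -2.73962691e-01,
         7.76508941e+01],
       [ 0.00000000e+00,  0.00000000e+00,  0.00000000e+00,
         1.00000000e+00]])}
```

View pics/scene0.png

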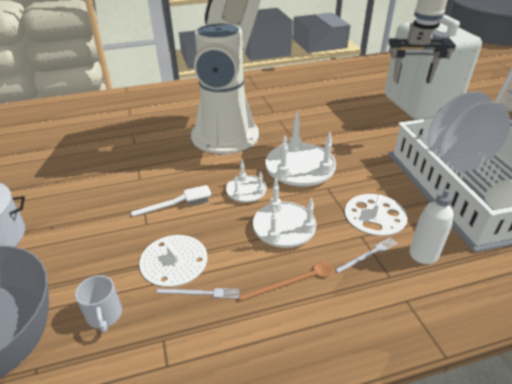

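View pics/top0.png

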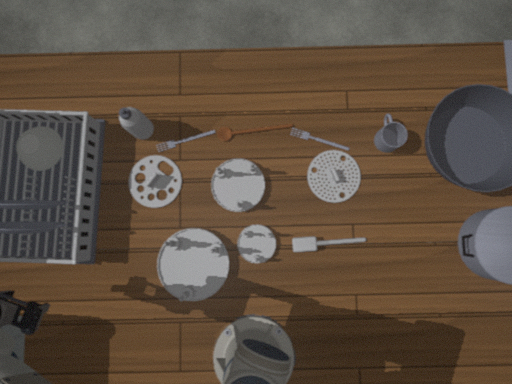

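View pics/wrist0.png

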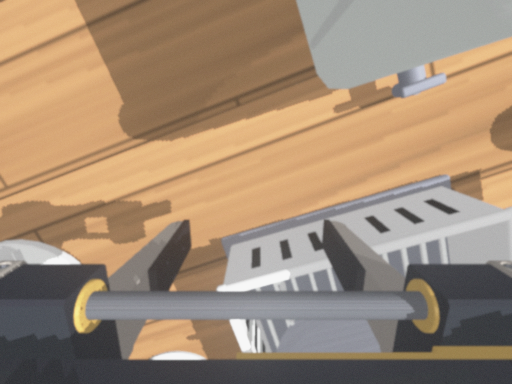

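Scene view: three turntables of like shape, at top-camera pixels (194,265) large, (257,244) small and (238,185) between them in size. The last should be the one meant. The drip plate, with many holes, is at (334,176), and the utensil plate, with big openings, is at (155,181). Next I'll enlarge these and measure them.

```bash
cat > h.py <<'E'
from cell import env
import cv2,numpy as np
from scipy.spatial.transform import Rotation as R
def cam(n):
    s=env.sense(); c=env.read_camera(n)
    K=c["intrinsics"]
    if n=="wrist":
        T=np.eye(4);T[:3,:3]=R.from_rotvec(s["eef_rot"]).as_matrix();T[:3,3]=s["tool_pos"]
        M=T@c["tool_from_camera"]; Rc=M[:3,:3].T;t=-Rc@M[:3,3]
    else: Rc=cv2.Rodrigues(c["rvec"])[0];t=c["tvec"]
    return dict(img=np.ascontiguousarray(c["img"][:,:,::-1]),K=K,R=Rc,t=np.array(t))
def plane(c,uv,z):
    uv=np.atleast_2d(uv).astype(float)
    d=np.c_[uv,np.ones(len(uv))]@np.linalg.inv(c["K"]).T@c["R"]
    o=-c["R"].T@c["t"]
    return o+d*((z-o[2])/d[:,2])[:,None]
def proj(c,P):
    p=np.atleast_2d(P)@c["R"].T+c["t"]; q=p@c["K"].T; return q[:,:2]/q[:,2:]
def crop(c,x0,y0,x1,y1,k,name):
    cv2.imwrite("pics/"+name,cv2.resize(c["img"][y0:y1,x0:x1],None,fx=k,fy=k,interpolation=cv2.INTER_CUBIC))
def tri(cs,uvs):
    A=[];b=[]
    for c,uv in zip(cs,uvs):
        P=c["K"]@np.c_[c["R"],c["t"]]
        for i in(0,1):
            r=uv[i]*P[2]-P[i];A.append(r[:3]);b.append(-r[3])
    return np.linalg.lstsq(np.array(A),np.array(b),rcond=None)[0]
def circ(P):
    A=np.c_[2*P[:,:2],np.ones(len(P))];x=np.linalg.lstsq(A,(P[:,:2]**2).sum(1),rcond=None)[0]
    return x[0],x[1],np.sqrt(x[2]+x[0]**2+x[1]**2)
E
python3 - <<'E'
from h import *
c=cam("top")
crop(c,120,120,370,310,3,"topc.png")
hsv=cv2.cvtColor(c["img"],cv2.COLOR_BGR2HSV)
m=((hsv[...,1]<60)&(hsv[...,2]>110)).astype(np.uint8)*255
m=cv2.morphologyEx(m,cv2.MORPH_CLOSE,np.ones((3,3)))
cs,_=cv2.findContours(m,cv2.RETR_EXTERNAL,cv2.CHAIN_APPROX_NONE)
for k in cs:
    if cv2.contourArea(k)<700 or cv2.contourArea(k)>6000: continue
    for z in(2.5,5,22):
        h=k
        P=plane(c,h[:,0,:],z); print(z,cv2.boundingRect(k),np.round(circ(P),1), np.round(plane(c,[cv2.minEnclosingCircle(h)[0]],z),1))
E
```

```text
2.5 (157, 228, 72, 59) [304.2 190.4 100.9] [[289.6 186.5   2.5]]
5 (157, 228, 72, 59) [304.3 190.  100.7] [[289.8 186.1   5. ]]
22 (157, 228, 72, 59) [305.2 187.1  99.4] [[290.9 183.2  22. ]]
2.5 (237, 224, 39, 40) [351.3 -19.2  56.2] [[347.4 -16.5   2.5]]
5 (237, 224, 39, 40) [351.3 -19.2  56.1] [[347.5 -16.6   5. ]]
22 (237, 224, 39, 40) [351.7 -19.4  55.4] [[347.9 -16.8  22. ]]
2.5 (459, 207, 53, 77) [ 330.3 -769.    93.8] [[ 325.1 -779.9    2.5]]
5 (459, 207, 53, 77) [ 330.4 -767.6   93.7] [[ 325.2 -778.5    5. ]]
22 (459, 207, 53, 77) [ 331.  -758.3   92.5] [[ 325.9 -769.1   22. ]]
2.5 (211, 158, 54, 54) [539.2  41.5  83. ] [[536.1  39.3   2.5]]
5 (211, 158, 54, 54) [538.9  41.4  82.8] [[535.8  39.1   5. ]]
22 (211, 158, 54, 54) [536.8  40.4  81.8] [[533.8  38.2  22. ]]
2.5 (130, 155, 52, 53) [555.9 305.   84.1] [[554.7 305.8   2.5]]
5 (130, 155, 52, 53) [555.6 304.4  83.9] [[554.4 305.1   5. ]]
22 (130, 155, 52, 53) [553.4 300.1  82.9] [[552.2 300.8  22. ]]
2.5 (290, 131, 71, 72) [ 587.8 -238.7  102.2] [[ 600.7 -236.2    2.5]]
5 (290, 131, 71, 72) [ 587.4 -238.3  102. ] [[ 600.3 -235.8    5. ]]
22 (290, 131, 71, 72) [ 584.8 -235.8  100.7] [[ 597.5 -233.3   22. ]]
2.5 (55, 15, 66, 35) [1081.2  534.4   71.9] [[1071.7  533.7    2.5]]
5 (55, 15, 66, 35) [1079.9  533.3   71.8] [[1070.4  532.6    5. ]]
22 (55, 15, 66, 35) [1071.   526.1   70.9] [[1061.6  525.5   22. ]]
2.5 (303, 0, 69, 45) [1084.4 -303.1   83.8] [[1083.8 -307.4    2.5]]
5 (303, 0, 69, 45) [1083.1 -302.6   83.6] [[1082.5 -306.9    5. ]]
22 (303, 0, 69, 45) [1074.2 -299.2   82.6] [[1073.6 -303.4   22. ]]
```

View pics/topc.png

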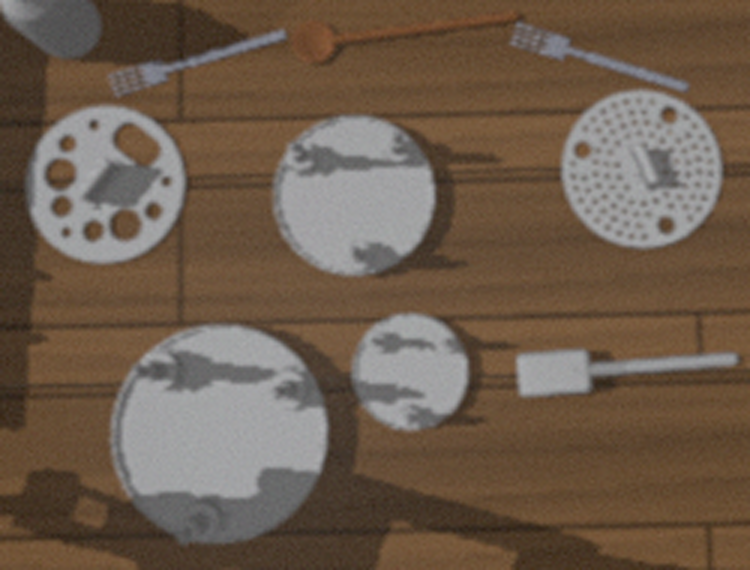

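The enlarged crop confirms the middle turntable at crop (355,195): its deck radius is about 82 mm, so 170 mm across, against roughly 113 and 60 mm for the others. The utensil plate is at crop (105,185) and the drip plate at (642,168), each with a radius of about 84 mm. Next come the hole positions and tool axes.

Run:
```python
from h import *
c=cam("top");s=env.sense()
print(R.from_rotvec(s["eef_rot"]).as_matrix().round(3))
g=cv2.cvtColor(c["img"],cv2.COLOR_BGR2GRAY)
# holes: dark blobs in discs
for nm,cc in(("drip",(334,176)),("uten",(155,181))):
    k=6;x0,y0=cc[0]-30,cc[1]-30
    G=cv2.resize(g[y0:y0+60,x0:x0+60],None,fx=k,fy=k,interpolation=cv2.INTER_CUBIC)
    hs=cv2.resize(cv2.cvtColor(c["img"],cv2.COLOR_BGR2HSV)[y0:y0+60,x0:x0+60],None,fx=k,fy=k)
    m=((hs[...,1]>55)).astype(np.uint8)
    ks,_=cv2.findContours(m,cv2.RETR_LIST,cv2.CHAIN_APPROX_NONE)
    for q in ks:
        a=cv2.contourArea(q)
        if a<120 :continue
        M=cv2.moments(q);uv=np.array([M["m10"]/a/1,M["m01"]/a])
        uv=(uv+.5)/k-.5+[x0,y0]
        print(nm,int(a),uv.round(1),plane(c,uv,2.5).round(1)[0,:2])
```

```text
[[ 0.346 -0.    -0.938]
 [ 0.938 -0.001  0.346]
 [-0.001 -1.    -0.   ]]
drip 530 [341.7 194.5] [ 496.8 -295.1]
drip 615 [313.9 169.6] [ 579.8 -209. ]
drip 563 [342.6 158.1] [ 615.  -303.6]
drip 81904 [333.5 176. ] [ 557.5 -271.6]
drip 127363 [333.4 175.8] [ 558.  -271.1]
uten 919 [150.9 196.5] [505.4 318.2]
uten 2558 [161.5 194.5] [511.1 283.8]
uten 508 [171.  189.9] [525.1 253.2]
uten 929 [140.3 188.3] [532.7 352.5]
uten 2502 [139.9 177.5] [568. 354.]
uten 570 [142.3 167.5] [600.4 346.7]
uten 4799 [165.3 167.8] [597.5 271.7]
uten 81715 [154.7 181.1] [555. 306.]
uten 128786 [154.5 180.5] [556.9 306.7]
```

Drip plate: centre (558,-271), yaw about 21°. The hole spacings of 118.5, 119.5 and 101 mm match the pattern. Utensil plate: centre about (556,306), yaw about -39°, judged from the ladle opening. I'll move to look at the carousel from above.

>>> send_rows(
  series=[
    [1,0.005,-0.005,0.035,0,0,-0.1],
    [1,0.02,-0.034,0.01,0,0,-0.12],
    [1,0.02,-0.034,0,0,0,-0.12],
    [1,0.02,-0.034,0,0,0,-0.12],
    [1,0.02,-0.034,0,0,0,-0.12],
    [1,0.02,-0.034,0,0,0,-0.12],
    [1,0.02,-0.034,0,0,0,-0.12],
    [1,0.02,-0.034,0,0,0,-0.12],
    [1,0.02,-0.034,0,0,0,-0.12],
    [1,0.02,-0.034,0,0,0,-0.12],
    [1,0.02,-0.034,0,0,0,-0.12],
    [1,0.02,-0.034,0,0,0,-0.12],
    [1,0.02,-0.034,0,0,0,-0.12],
    [1,0.02,-0.034,0,0,0,-0.12],
    [1,0.02,-0.034,0,0,0,-0.12],
    [1,0.02,-0.034,0,0,0,-0.12],
    [1,0,0,0,0,0,0],
  ],
)

```text
clock: 1.67
tool_pos: [528.1, 46.5, 261.4]
eef_rot: [-1.484, 0.589, -0.602]
wrist_force: [-0.5, 0.2, 0.5]
width: 92.1
```

```bash
cat >> h.py <<'E'
def st():
    s=env.sense();M=R.from_rotvec(s["eef_rot"]).as_matrix()
    print("t",round(s["clock"],2),"pos",s["tool_pos"].round(2),"xang",round(np.degrees(np.arctan2(M[1,0],M[0,0])),2),"tilt",M[:,1].round(4),"F",s["wrist_force"].round(2),"T",s["wrist_torque"].round(2),"w",round(s["width"],1),"q",s["qpos"].round(2))
    return s,M
E
python3 - <<'E'
from h import *
st();c=cam("wrist");cv2.imwrite("pics/w1.png",c["img"])
E
```

```text
t 1.67 pos [528.13  46.49 261.38] xang -43.65 tilt [ 8.8e-03  2.0e-04 -1.0e+00] F [-0.45  0.2   0.47] T [-0.05  0.16 -0.01] w 92.1 q [ 0.09  0.16  1.79 -0.    1.19  0.85]
```

View pics/w1.png

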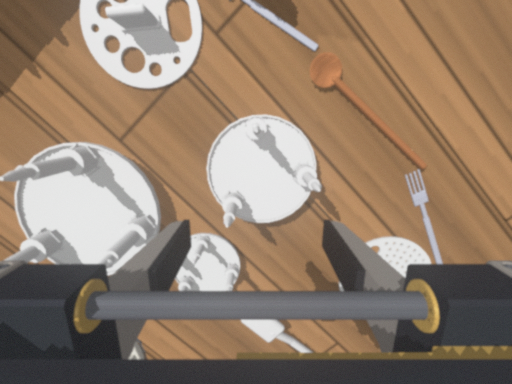

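The wrist view shows the middle carousel centred at (262,168), with posts near (258,128), (310,180) and (231,207). The drip plate is at lower right and the utensil plate at upper left. I'll enlarge the carousel.

Run:
```python
from h import *
c=cam("wrist");crop(c,195,105,335,235,5,"w1c.png")
```

```text
(no output)
```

View pics/w1c.png

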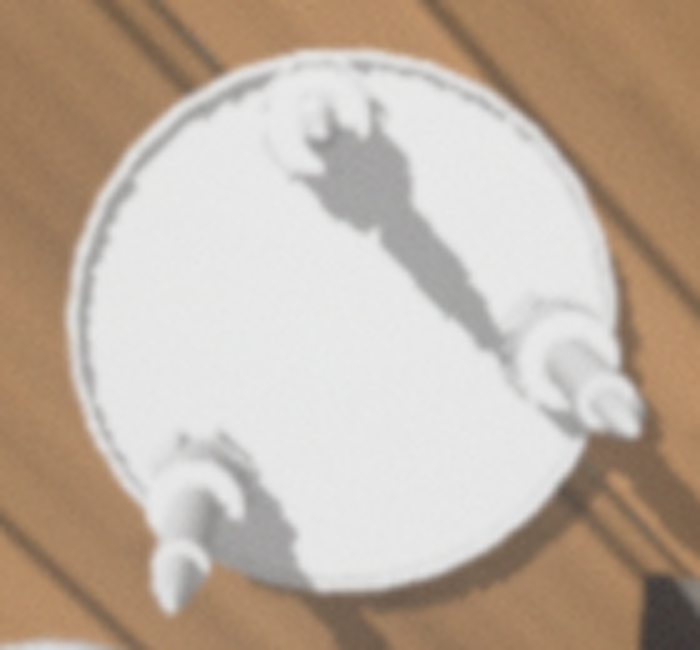

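Run:
```python
from h import *
c=cam("wrist")
f=lambda p:(np.array(p)+.5)/5-.5+[195,105]
for z,pts in((128,[(172,608),(634,432)]),(50,[(195,505),(568,360),(318,122)]),(100,[(182,565),(605,395)])):
    P=plane(c,f(pts),z);print(z,P.round(1).tolist(),[round(float(np.linalg.norm(P[i]-P[j])),1) for i in range(len(P)) for j in range(i)])
hsv=cv2.cvtColor(c["img"],cv2.COLOR_BGR2HSV)
m=((hsv[...,1]<50)&(hsv[...,2]>130)).astype(np.uint8)*255
m[:110]=0;m[230:]=0;m[:,:200]=0;m[:,330:]=0
k=max(cv2.findContours(m,0,cv2.CHAIN_APPROX_NONE)[0],key=cv2.contourArea)
uv=k[:,0]; P=plane(c,uv,22);x=circ(P)
for _ in range(8):
    r=np.hypot(P[:,0]-x[0],P[:,1]-x[1]);P2=P[abs(r-x[2])<2.5];x=circ(P2)
print(x,len(P2),len(P)); x=np.array(x)
S=plane(c,f([(195,505),(568,360),(318,122)]),50)[:,:2]-x[:2]
print(np.degrees(np.arctan2(S[:,1],S[:,0])),np.linalg.norm(S,axis=1))
```

```text
128 [[467.0, 36.3, 128.0], [577.9, -6.7, 128.0]] [119.0]
50 [[467.2, 37.2, 50.0], [578.0, -5.7, 50.0], [570.9, 93.9, 50.0]] [118.8, 118.2, 99.8]
100 [[467.4, 36.7, 100.0], [578.8, -4.5, 100.0]] [118.8]
(np.float64(533.0367973281684), np.float64(37.99988367883316), np.float64(85.81995888786054)) 292 341
[-179.32213838  -44.19076581   55.86237975] [65.81506883 62.71215038 67.51230451]
```

Middle carousel: centre about (533,40), yaw about 4–5°. Its post spacings of 119, 118 and 100 mm agree with the 119.6, 119.6 and 101 expected. On to the drip plate.

>>> send_rows(
  series=[
    [1,0.004,-0.04,-0.002,0,0.0088,-0.055],
    [1,0.004,-0.04,-0.004,0,0,-0.055],
    [1,0.004,-0.04,-0.004,0,0,-0.055],
    [1,0.004,-0.04,-0.004,0,0,-0.055],
    [1,0.004,-0.04,-0.004,0,0,-0.055],
    [1,0.004,-0.04,-0.004,0,0,-0.055],
    [1,0.004,-0.04,-0.004,0,0,-0.055],
    [1,0.004,-0.038,-0.004,0,0,-0.055],
    [1,0,0,0,0,0,0],
  ],
)

```text
clock: 2.57
tool_pos: [556.0, -261.0, 230.9]
eef_rot: [-1.365, 0.913, -0.908]
wrist_force: [-0.9, 0.3, -0.0]
width: 92.0
```

Run:
```python
from h import *
st();c=cam("wrist");cv2.imwrite("pics/w2.png",cv2.resize(c["img"],(768,576)))
```

```text
t 2.57 pos [ 556.04 -261.03  230.87] xang -67.22 tilt [ 0.0013  0.0072 -1.    ] F [-0.86  0.27 -0.03] T [0.01 0.17 0.01] w 92.0 q [-0.45  0.32  1.64  0.01  1.18  0.72]
```

View pics/w2.png

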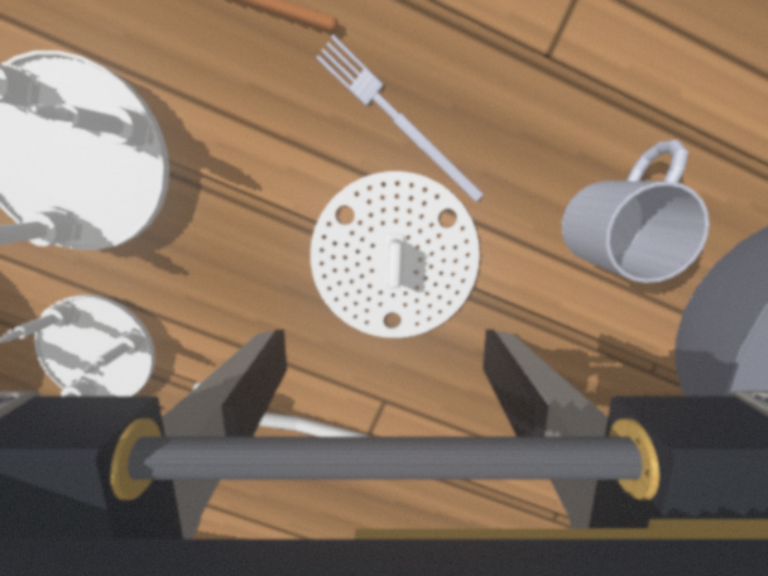

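The drip plate is centred at about (395,253) in the 1.5x picture. Its post holes are at (345,214), (447,217) and (392,320), and the tab stands nearly along the image's vertical axis. Measuring.

```bash
cat >> h.py <<'E'
def holes(c,box,amin,amax,k=4,sat=60,z=2.5):
    x0,y0,x1,y1=box
    im=cv2.resize(c["img"][y0:y1,x0:x1],None,fx=k,fy=k,interpolation=cv2.INTER_CUBIC)
    h=cv2.cvtColor(im,cv2.COLOR_BGR2HSV);m=((h[...,1]>sat)).astype(np.uint8)
    out=[]
    for q in cv2.findContours(m,cv2.RETR_LIST,cv2.CHAIN_APPROX_NONE)[0]:
        a=cv2.contourArea(q)
        if amin<a/k/k<amax:
            M=cv2.moments(q);uv=(np.array([M["m10"],M["m01"]])/a+.5)/k-.5+[x0,y0]
            out.append((a/k/k,uv,plane(c,uv,z)[0]))
    return out
def fit(obs,ang=(50,180,-50),r=66):
    # rigid 2D fit of pattern to obs (ordered)
    a=np.radians(ang);P=r*np.c_[np.cos(a),np.sin(a)];O=np.array(obs)[:,:2]
    Pc=P-P.mean(0);Oc=O-O.mean(0)
    th=np.arctan2((Pc[:,0]*Oc[:,1]-Pc[:,1]*Oc[:,0]).sum(),(Pc*Oc).sum())
    Rm=np.array([[np.cos(th),-np.sin(th)],[np.sin(th),np.cos(th)]])
    t=O.mean(0)-Rm@P.mean(0); return t,np.degrees(th),O-(P@Rm.T+t)
E
python3 - <<'E'
from h import *
c=cam("wrist")
H=holes(c,(195,100,330,235),40,400)
for a,uv,P in H:print(round(a),uv.round(1),P.round(1))
E
```

```text
64 [263.1 213.4] [ 495.9 -293.4    2.5]
92 [299.9 146. ] [ 614.5 -301.7    2.5]
100 [231.9 143.4] [ 578.8 -207.5    2.5]
```

Run:
```python
from h import *
print(fit([(578.8,-207.5),(495.9,-293.4),(614.5,-301.7)]))
c=cam("wrist")
# tab top (z=41) : show crop
crop(c,235,140,295,205,9,"w2tab.png")
st()
```

```text
(array([ 557.1989966 , -269.77881763]), np.float64(20.94122635476585), array([[ 0.04950266, -0.1033338 ],
       [ 0.34154149, -0.03211575],
       [-0.39104415,  0.13544955]]))
t 2.72 pos [ 555.64 -255.71  231.41] xang -66.93 tilt [ 7.000e-04  1.000e-02 -9.999e-01] F [ 0.19 -0.26 -0.25] T [-0.05  0.19  0.04] w 92.2 q [-0.44  0.32  1.64  0.01  1.18  0.73]
```

View pics/w2tab.png

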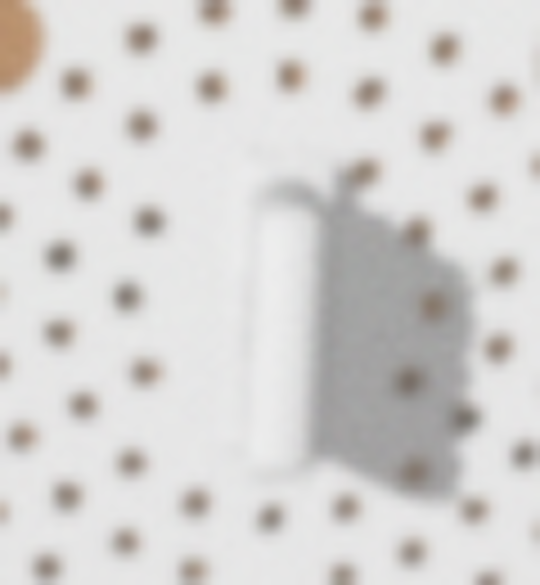

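Run:
```python
from h import *
st();c=cam("wrist")
H=holes(c,(195,90,330,235),40,400)
for a,uv,P in H:print(round(a),uv.round(1),P.round(1))
H=sorted(H,key=lambda h:-h[2][1]);print(fit([h[2] for h in (H[0],H[1],H[2])]))
st()
```

```text
t 2.72 pos [ 555.64 -255.71  231.41] xang -66.93 tilt [ 7.000e-04  1.000e-02 -9.999e-01] F [ 0.19 -0.26 -0.25] T [-0.05  0.19  0.04] w 92.2 q [-0.44  0.32  1.64  0.01  1.18  0.73]
64 [264.5 213.9] [ 495.8 -293.3    2.5]
91 [301.7 146.8] [ 614.5 -301.7    2.5]
100 [233.8 144. ] [ 578.7 -207.5    2.5]
(array([ 557.11065418, -269.76590969]), np.float64(20.903509218369464), array([[ 0.00484203, -0.15076961],
       [ 0.32511107,  0.01846769],
       [-0.3299531 ,  0.13230192]]))
t 2.77 pos [ 555.75 -255.31  231.67] xang -66.89 tilt [ 0.001   0.0097 -1.    ] F [-0.11  0.12 -0.71] T [ 0.02  0.13 -0.  ] w 91.7 q [-0.44  0.32  1.64  0.01  1.18  0.73]
```

>>> send_rows(
  series=[
    [0.5,0.0015,-0.0145,-0.03,-0.0097,-0.001,-0.038],
    [0.5,0,0,-0.035,0,0,0],
    [0.5,0,0,-0.035,0,0,0],
    [0.5,0,0,-0.035,0,0,0],
    [0.5,0,0,-0.03,0,0,0],
    [0.5,0,0,-0.015,0,0,0],
    [0.5,0,0,0,0,0,0],
    [0.5,0,0,0,0,0,0],
  ],
  force=25,
)

```text
clock: 3.43
tool_pos: [561.5, -253.2, 51.9]
eef_rot: [-1.364, 0.908, -0.926]
wrist_force: [-0.2, 0.6, -0.1]
width: 45.9
```

Run:
```python
from h import *
st()
```

```text
t 3.43 pos [ 561.47 -253.23   51.88] xang -67.67 tilt [ 0.0115 -0.002  -0.9999] F [-0.24  0.58 -0.06] T [-0.05  0.09  0.  ] w 45.9 q [-0.43  0.52  1.78  0.    0.83  0.75]
```

>>> send_rows(
  series=[
    [0.5,-0.0043,-0.0165,0.008,0.002,0.0115,-0.025],
    [0.5,0,0,0,0,0,0],
    [0.5,0,0,0,0,0,0],
  ],
)

```text
clock: 3.68
tool_pos: [559.1, -266.5, 63.7]
eef_rot: [-1.361, 0.931, -0.934]
wrist_force: [0.1, 0.5, -0.2]
width: 45.9
```

Run:
```python
from h import *
st()
```

```text
t 3.68 pos [ 559.13 -266.55   63.7 ] xang -68.8 tilt [ 2.2e-03 -6.0e-04 -1.0e+00] F [ 0.12  0.45 -0.24] T [-0.04  0.15 -0.  ] w 45.9 q [-0.45  0.52  1.76  0.    0.86  0.75]
```

>>> send_rows(
  series=[
    [0.5,-0.002,-0.0035,-0.012,0,0.002,-0.005],
    [0.5,0,0,-0.012,0,0,0],
    [0.5,0,0,-0.012,0,0,0],
    [0.5,0,0,-0.01,0,0,0],
    [0.5,0,0,0,0,0,0],
    [0.5,0,0,0,0,0,0],
  ],
)

```text
clock: 4.18
tool_pos: [558.4, -268.5, 15.1]
eef_rot: [-1.36, 0.93, -0.938]
wrist_force: [0.6, 0.0, -0.9]
width: 45.8
```

Run:
```python
from h import *
st()
```

```text
t 4.18 pos [ 558.44 -268.47   15.09] xang -68.93 tilt [ 0.0042 -0.0019 -1.    ] F [ 0.63  0.01 -0.89] T [-0.08  0.18 -0.04] w 45.8 q [-0.45  0.58  1.78  0.    0.77  0.75]
```

Aligned within 1.8 mm. Correcting the last bit, lowering 4 mm and closing.

>>> send_rows(
  series=[
    [0.5,-0.0012,-0.0015,-0.0045,0.002,0.004,-0.003],
    [0.5,0,0,0,0,0,0],
    [0,0,0,0,0,0,0],
    [0,0,0,0,0,0,0],
    [0,0,0,0,0,0,0],
    [0,0,0,0,0,0,0],
    [0,0,0,0,0,0,0],
  ],
  force=25,
)

```text
clock: 4.77
tool_pos: [557.2, -270.3, 10.1]
eef_rot: [-1.36, 0.937, -0.936]
wrist_force: [-0.1, 0.5, -0.5]
width: 14.5
```

Run:
```python
from h import *
st()
```

```text
t 4.77 pos [ 557.16 -270.27   10.14] xang -69.14 tilt [-5.e-04  5.e-04 -1.e+00] F [-0.12  0.54 -0.5 ] T [ 0.03  0.08 -0.03] w 14.5 q [-0.45  0.59  1.78  0.    0.77  0.75]
```

>>> send_rows(
  series=[
    [0,0,0,0,0,0,0],
    [0,0,0,0,0,0,0],
    [0,0,0,0.01,0,0,0],
    [0,0,0,0.02,0,0,0],
    [0,0,0,0.03,0,0,0],
    [0,0,0,0.03,0,0,0],
    [0,0,0,0.03,0,0,0],
    [0,0,0,0.03,0,0,0],
    [0,0,0,0.02,0,0,0],
    [0,0,0,0,0,0,0],
  ],
)

```text
clock: 5.6
tool_pos: [553.6, -268.4, 190.4]
eef_rot: [-1.36, 0.941, -0.933]
wrist_force: [1.8, -1.6, -0.8]
width: 11.6
```

Run:
```python
from h import *
st();c=cam("scene");crop(c,100,60,400,285,2,"s3.png");c=cam("wrist");cv2.imwrite("pics/w3.png",c["img"])
```

```text
t 5.6 pos [ 553.59 -268.39  190.38] xang -69.12 tilt [-0.0043  0.0024 -1.    ] F [ 1.84 -1.64 -0.78] T [ 0.    0.11 -0.  ] w 11.6 q [-0.45  0.36  1.67  0.    1.11  0.75]
```

View pics/s3.png

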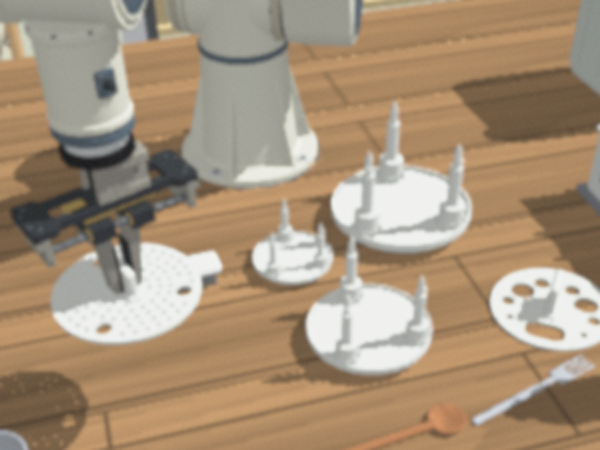

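View pics/w3.png

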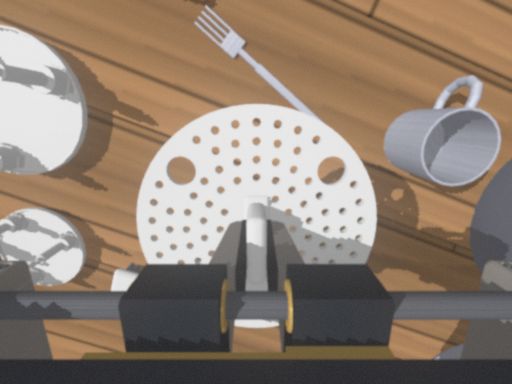

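The plate is held level, with its ±50° post holes visible at (181,170) and (331,170). Next I measure its pose in the tool frame, then carry it over the middle carousel.

Run:
```python
from h import *
s,M=st();c=cam("wrist")
z=s["tool_pos"][2]-10+3.5
for a,uv,P in holes(c,(150,140,370,200),200,2000,sat=40,z=z):
    print(round(a),uv.round(1),P.round(1),(M.T@(P-s["tool_pos"])).round(1))
```

```text
t 5.7 pos [ 552.08 -267.67  186.41] xang -69.12 tilt [-0.0082  0.0042 -1.    ] F [ 0.25  0.2  -2.07] T [-0.04  0.09  0.01] w 11.9 q [-0.45  0.37  1.68  0.    1.1   0.75]
542 [330.4 169.3] [ 610.3 -298.3  179.9] [49.3  5.9 43.5]
565 [181.5 169.7] [ 574.4 -205.2  179.9] [-50.4   6.6  43.2]
391 [361.6 150.9] [ 628.6 -312.1  179.9] [68.8  5.7 55.7]
```

>>> send_rows(
  series=[
    [0,-0.001,0.03,0,0.0024,-0.0043,-0.03],
    [0,-0.002,0.0385,0,0,0,-0.036],
    [0,-0.002,0.0385,0,0,0,-0.036],
    [0,-0.002,0.0385,0,0,0,-0.036],
    [0,-0.002,0.0385,0,0,0,-0.036],
    [0,-0.002,0.0385,0,0,0,-0.036],
    [0,-0.002,0.0385,0,0,0,-0.036],
    [0,-0.002,0.03,0,0,0,-0.036],
    [0,0,0.015,0,0,0,0],
    [0,0,0,0,0,0,0],
    [0,0,0,0,0,0,0],
  ],
)

```text
clock: 6.67
tool_pos: [518.8, 51.4, 161.9]
eef_rot: [-1.255, 1.197, -1.132]
wrist_force: [0.2, -1.0, -1.5]
width: 12.1
```

Run:
```python
from h import *
s,M=st();c=cam("wrist");cv2.imwrite("pics/w4.png",cv2.resize(c["img"],(768,576)))
```

```text
t 6.67 pos [518.78  51.36 161.85] xang -86.33 tilt [-0.0386  0.0145 -0.9992] F [ 0.19 -1.   -1.49] T [-0.04  0.13  0.01] w 12.1 q [0.08 0.27 1.88 0.02 1.03 1.58]
```

View pics/w4.png

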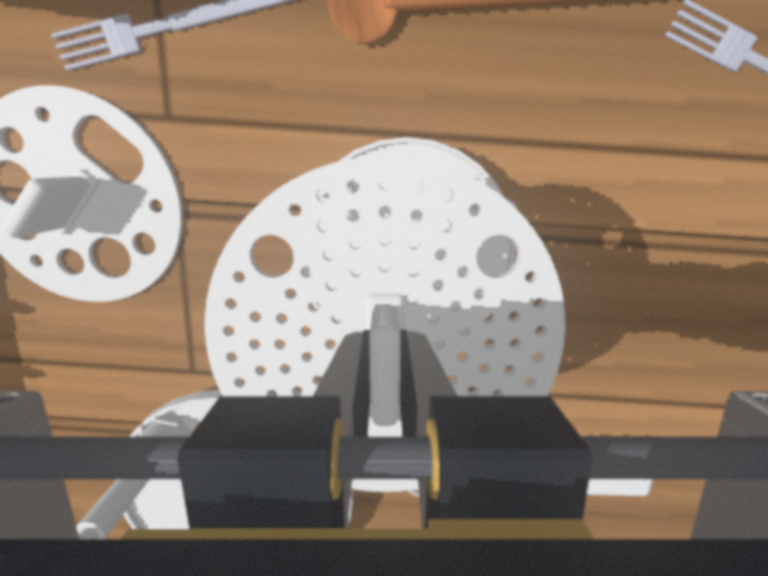

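The arm sags and tilts when it moves fast, so my first carousel measurement may be off because its picture was taken while the arm was settling. I'll back off to the side, let it settle and measure the pins again statically.

>>> send_rows(
  series=[
    [0,0.003,-0.03,0.015,-0.0145,-0.0386,0.01],
    [0,0.003,-0.035,0.015,0,0,0],
    [0,0.003,-0.035,0.01,0,0,0],
    [0,0.003,-0.035,0,0,0,0],
    [0,0.003,-0.025,0,0,0,0],
    [0,0,-0.01,0,0,0,0],
    [0,0,0,0,0,0,0],
    [0,0,0,0,0,0,0],
    [0,0,0,0,0,0,0],
  ],
)

```text
clock: 7.47
tool_pos: [528.0, -134.7, 197.1]
eef_rot: [-1.249, 1.166, -1.156]
wrist_force: [-0.1, 0.3, -0.0]
width: 11.8
```

Run:
```python
from h import *
import pickle
s,M=st();c=cam("wrist");pickle.dump(c,open("w5.pkl","wb"));st();cv2.imwrite("pics/w5.png",cv2.resize(c["img"],(768,576)))
```

```text
t 7.47 pos [ 528.04 -134.72  197.06] xang -86.12 tilt [-0.0097 -0.002  -1.    ] F [-0.13  0.35 -0.04] T [-0.02  0.11  0.04] w 11.8 q [-0.25  0.25  1.82 -0.    1.08  1.26]
t 7.52 pos [ 527.98 -134.32  196.99] xang -86.08 tilt [-0.01   -0.002  -0.9999] F [-0.76  0.2  -1.55] T [-0.06  0.15  0.03] w 11.8 q [-0.25  0.25  1.82 -0.    1.08  1.26]
```

View pics/w5.png

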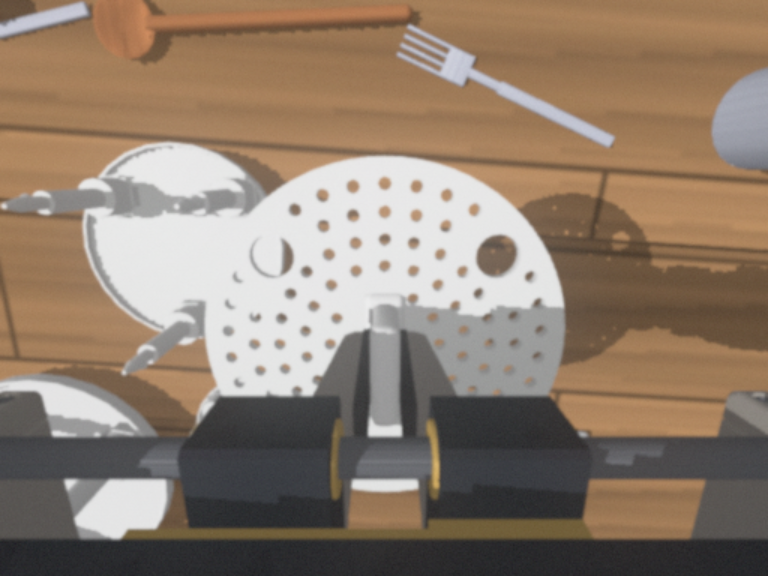

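The three posts are visible at left in the 1.5x picture: tips at about (5,206), (178,205) and (125,372). Enlarging.

Run:
```python
from h import *
import pickle
c=pickle.load(open("w5.pkl","rb"))
crop(c,0,100,180,260,4,"w5c.png")
```

```text
(no output)
```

View pics/w5c.png

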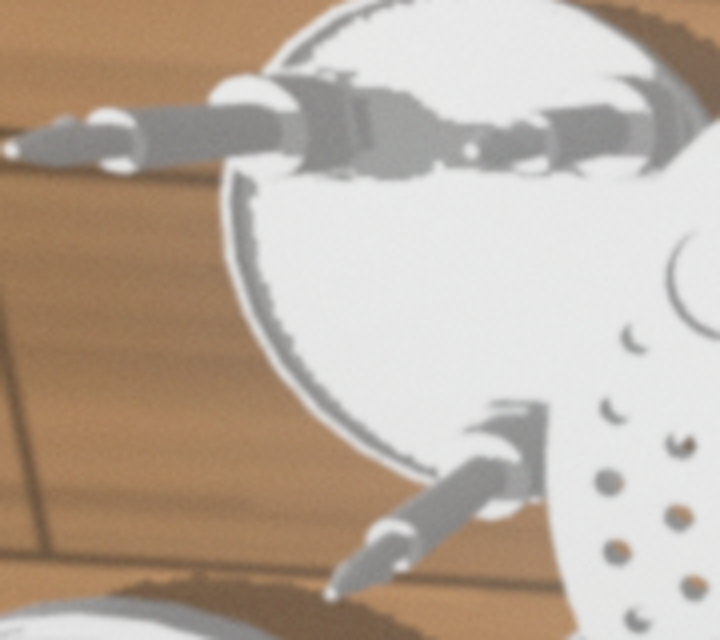

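Run:
```python
from h import *
import pickle
c=pickle.load(open("w5.pkl","rb"))
f=lambda p:(np.array(p)+.5)/4-.5+[0,100]
for z,pts in((128,[(10,149),(331,594),(471,150)]),(127,[(10,149),(331,594),(471,150)]),(100,[(121,140),(392,544),(533,145)])):
    P=plane(c,f(pts),z);print(z,P.round(1).tolist(),*fit(P))
```

```text
128 [[572.8, 91.3, 128.0], [468.1, 34.0, 128.0], [579.3, -9.3, 128.0]] [533.79203099  38.26286622] 3.7408866195492747 [[-0.0744591  -0.15777328]
 [ 0.2077589  -0.0041079 ]
 [-0.1332998   0.16188118]]
127 [[572.6, 92.3, 127.0], [467.6, 34.6, 127.0], [579.2, -8.8, 127.0]] [533.51365096  38.96860173] 3.7408866195492907 [[ 0.06320624  0.0639465 ]
 [-0.0951061  -0.02398484]
 [ 0.03189987 -0.03996166]]
100 [[572.8, 89.9, 100.0], [468.3, 34.8, 100.0], [578.3, -10.4, 100.0]] [533.53739288  37.78127643] 2.84741703431577 [[-0.58076001 -0.52523049]
 [ 0.65342081  0.28713415]
 [-0.0726608   0.23809634]]
```

All three pin tips fit the pattern within 0.25 mm: centre (533.7, 38.4), yaw 3.7°. Offset by the plate's pose in the tool, the TCP target is (532.8, 37.9), with the tool x angle at -86.3°.

>>> send_rows(
  series=[
    [0,0.001,0.02,-0.002,0.002,-0.01,-0.003],
    [0,0.001,0.025,-0.002,0,0,0],
    [0,0.001,0.03,0,0,0,0],
    [0,0.001,0.03,0,0,0,0],
    [0,0.001,0.025,0,0,0,0],
    [0,0,0.015,0,0,0,0],
    [0,0,0.008,0,0,0,0],
    [0,0,0,0,0,0,0],
    [0,0,0,0,0,0,0],
    [0,0,0,0,0,0,0],
  ],
)

```text
clock: 8.35
tool_pos: [529.2, 34.8, 191.4]
eef_rot: [-1.245, 1.155, -1.15]
wrist_force: [0.2, -0.4, -0.6]
width: 11.6
```

Run:
```python
from h import *
st()
```

```text
t 8.35 pos [529.17  34.79 191.39] xang -85.61 tilt [-0.0028  0.0016 -1.    ] F [ 0.15 -0.36 -0.59] T [-0.04  0.21  0.02] w 11.6 q [0.06 0.23 1.86 0.   1.05 1.55]
```

>>> send_rows(
  series=[
    [0,0.0036,0.0031,-0.01,-0.0016,-0.0028,-0.011],
    [0,0,0,-0.01,0,0,0],
    [0,0,0,0,0,0,0],
    [0,0,0,0,0,0,0],
  ],
)

```text
clock: 8.68
tool_pos: [533.1, 35.5, 168.9]
eef_rot: [-1.238, 1.163, -1.164]
wrist_force: [-0.9, 0.2, -1.1]
width: 11.8
```

Run:
```python
from h import *
st();c=cam("wrist");cv2.imwrite("pics/w6.png",cv2.resize(c["img"],(768,576)));c=cam("scene");crop(c,180,80,380,260,4,"s6.png");st()
```

```text
t 8.68 pos [533.08  35.55 168.91] xang -86.48 tilt [ 2.e-04 -7.e-04 -1.e+00] F [-0.95  0.22 -1.11] T [-0.02  0.17 -0.02] w 11.8 q [ 0.06  0.26  1.87 -0.    1.01  1.57]
t 8.78 pos [532.99  35.6  169.19] xang -86.47 tilt [ 1.e-04 -7.e-04 -1.e+00] F [ 0.77  0.52 -0.53] T [ 0.04  0.18 -0.08] w 12.1 q [ 0.06  0.26  1.87 -0.    1.01  1.57]
```

View pics/w6.png

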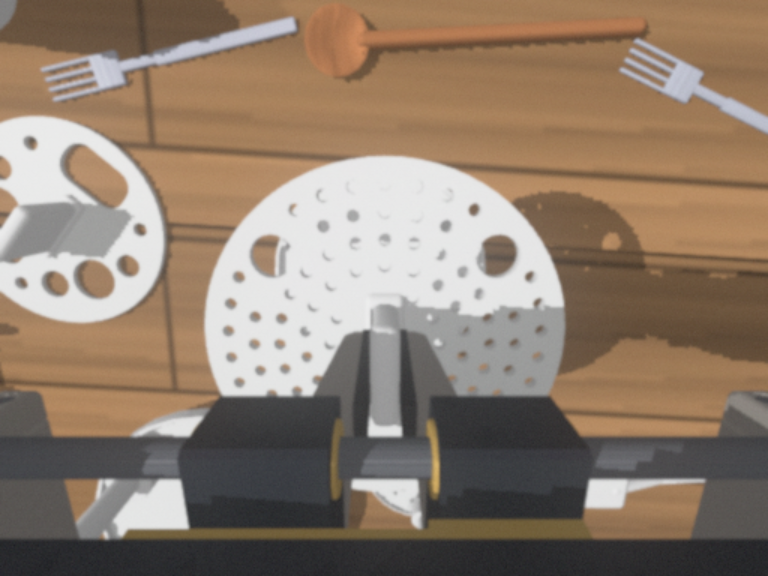

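View pics/s6.png

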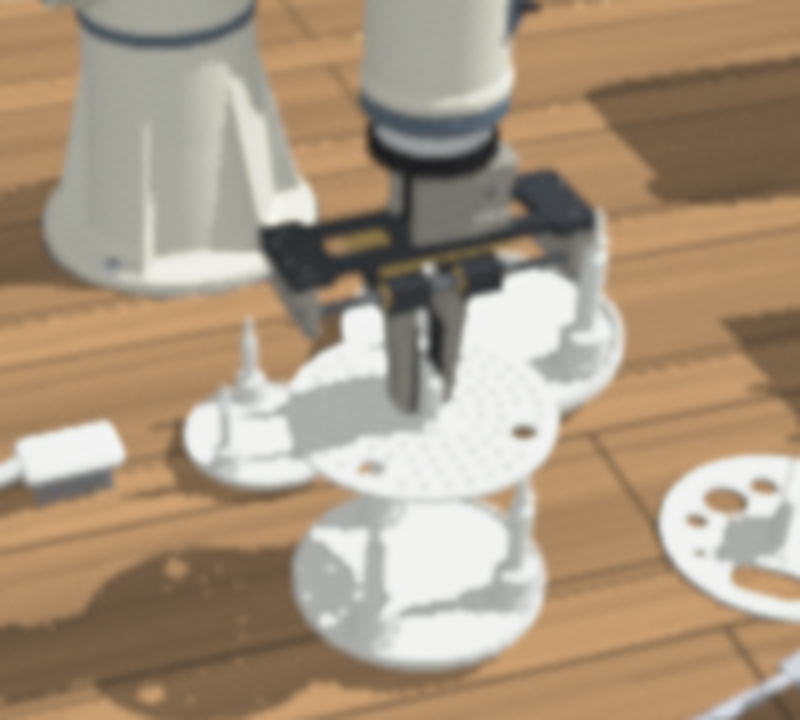

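Plate above the pins, as expected. Correcting +2.3 mm in y and starting the descent.

>>> send_rows(
  series=[
    [0,0,0.0023,-0.006,0.0007,0,0.003],
    [0,0,0,-0.008,0,0,0],
    [0,0,0,-0.006,0,0,0],
    [0,0,0,0,0,0,0],
    [0,0,0,0,0,0,0],
  ],
)

```text
clock: 9.2
tool_pos: [533.2, 37.6, 147.3]
eef_rot: [-1.238, 1.161, -1.162]
wrist_force: [-0.6, -0.0, -0.4]
width: 11.6
```

Run:
```python
from h import *
st()
```

```text
t 9.2 pos [533.22  37.59 147.31] xang -86.33 tilt [ 7.e-04  1.e-04 -1.e+00] F [-0.65 -0.03 -0.41] T [-0.02  0.15  0.04] w 11.6 q [0.07 0.29 1.89 0.   0.96 1.57]
```

>>> send_rows(
  series=[
    [0,-0.0003,0.0003,-0.008,0,0.0005,0],
    [0,0,0,-0.008,0,0,0],
    [0,0,0,-0.008,0,0,0],
    [0,0,0,-0.006,0,0,0],
    [0,0,0,0,0,0,0],
    [0,0,0,0,0,0,0],
  ],
)

```text
clock: 9.7
tool_pos: [532.6, 38.0, 113.6]
eef_rot: [-1.239, 1.162, -1.161]
wrist_force: [-0.3, 0.2, -0.6]
width: 11.9
```

Run:
```python
from h import *
st();c=cam("wrist");cv2.imwrite("pics/w7.png",cv2.resize(c["img"],(768,576)));c=cam("scene");crop(c,220,120,340,260,5,"s7.png");st()
```

```text
t 9.7 pos [532.56  37.99 113.63] xang -86.31 tilt [-5.e-04  0.e+00 -1.e+00] F [-0.27  0.21 -0.61] T [-0.04  0.13 -0.02] w 11.9 q [0.07 0.34 1.92 0.   0.89 1.57]
t 9.8 pos [532.67  37.98 114.02] xang -86.31 tilt [-1.e-04  0.e+00 -1.e+00] F [ 0.36  0.07 -0.6 ] T [-0.01  0.13  0.02] w 11.7 q [0.07 0.34 1.92 0.   0.89 1.57]
```

View pics/w7.png

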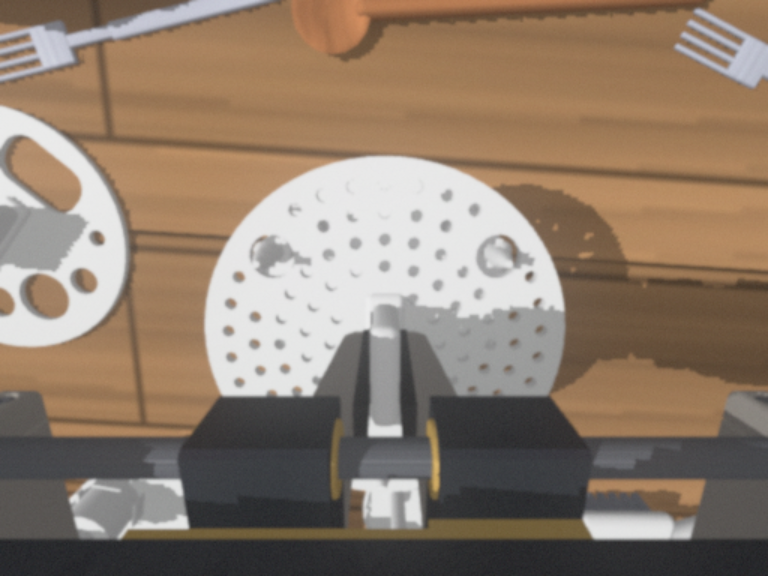

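View pics/s7.png

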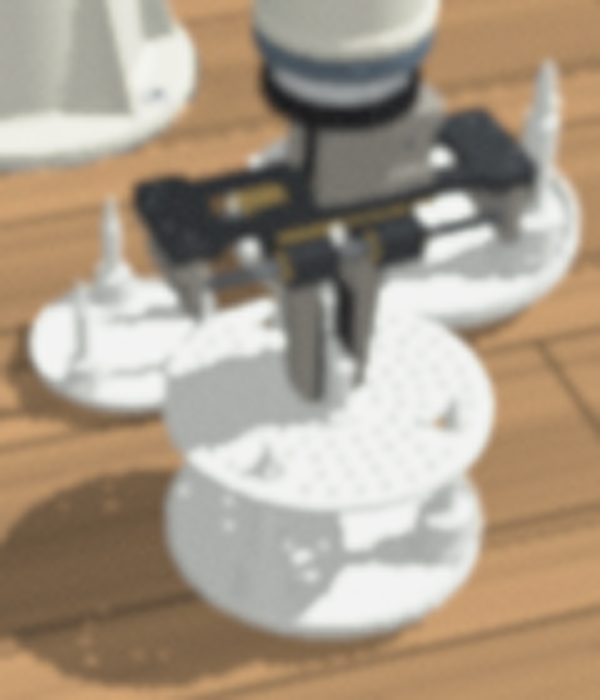

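The pins have come up through the ±50° holes with no side force. Checking centring before the shanks enter.

Run:
```python
from h import *
c=cam("wrist");a=cv2.resize(c["img"][145:195,155:215],None,fx=6,fy=6,interpolation=cv2.INTER_CUBIC);b=cv2.resize(c["img"][145:195,305:365],None,fx=6,fy=6,interpolation=cv2.INTER_CUBIC)
cv2.imwrite("pics/w7c.png",np.hstack([a,b]))
```

```text
(no output)
```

View pics/w7c.png

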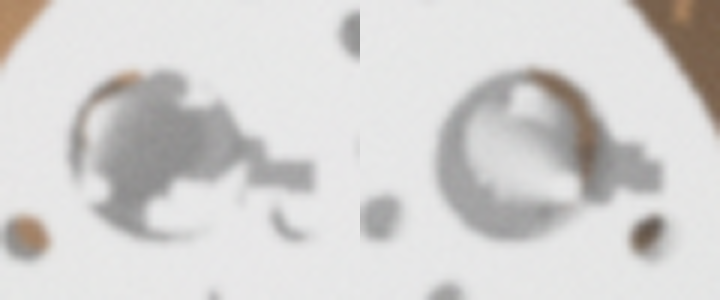

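>>> send_rows(
  series=[
    [0,0,0,-0.004,0,0,0],
    [0,0,0,-0.005,0,0,0],
    [0,0,0,-0.005,0,0,0],
    [0,0,0,0,0,0,0],
    [0,0,0,0,0,0,0],
  ],
)

```text
clock: 10.27
tool_pos: [533.8, 38.1, 99.9]
eef_rot: [-1.237, 1.16, -1.163]
wrist_force: [-0.1, 0.8, -0.8]
width: 11.6
```

Run:
```python
from h import *
st()
c=cam("wrist");a=cv2.resize(c["img"][145:195,155:215],None,fx=6,fy=6,interpolation=cv2.INTER_CUBIC);b=cv2.resize(c["img"][145:195,305:365],None,fx=6,fy=6,interpolation=cv2.INTER_CUBIC)
cv2.imwrite("pics/w8c.png",np.hstack([a,b]))
```

```text
t 10.27 pos [533.83  38.05  99.9 ] xang -86.32 tilt [ 2.9e-03  3.0e-04 -1.0e+00] F [-0.07  0.82 -0.82] T [-0.05  0.17  0.02] w 11.6 q [0.07 0.36 1.93 0.   0.86 1.57]
```

View pics/w8c.png

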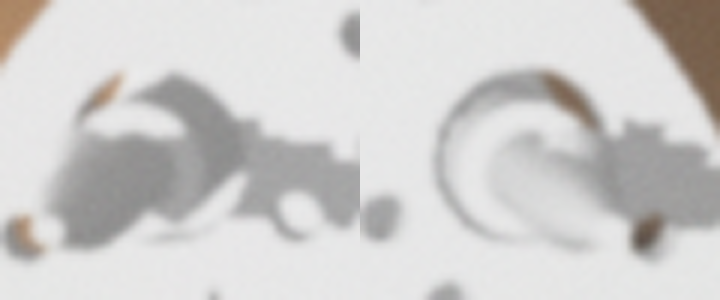

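Both shanks are in their holes. The gap on the +x side says the plate is about 1 mm too far in +x (TCP x is 533.8), so I'll correct that and keep lowering.

>>> send_rows(
  series=[
    [0,-0.0013,-0.0001,-0.003,0,0.0025,0],
    [0,0,0,-0.008,0,0,0],
    [0,0,0,-0.008,0,0,0],
    [0,0,0,-0.006,0,0,0],
    [0,0,0,0,0,0,0],
    [0,0,0,0,0,0,0],
  ],
)

```text
clock: 10.82
tool_pos: [532.1, 37.9, 72.0]
eef_rot: [-1.239, 1.162, -1.161]
wrist_force: [0.0, -1.0, -0.8]
width: 12.1
```

Run:
```python
from h import *
st()
```

```text
t 10.82 pos [532.12  37.91  72.01] xang -86.32 tilt [-2.e-04  2.e-04 -1.e+00] F [ 0.   -1.05 -0.84] T [0.01 0.16 0.04] w 12.1 q [0.07 0.4  1.94 0.   0.8  1.57]
```

Underside at about 62 mm with no contact force. I'll lower slowly to the sleeves at 50 mm (TCP about 60).

>>> send_rows(
  series=[
    [0,0.0004,0,-0.004,0,0,0],
    [0,0,0,-0.003,0,0,0],
    [0,0,0,-0.002,0,0,0],
    [0,0,0,0,0,0,0],
    [0,0,0,-0.001,0,0,0],
    [0,0,0,0,0,0,0],
  ],
)

```text
clock: 11.32
tool_pos: [532.7, 37.9, 61.0]
eef_rot: [-1.239, 1.162, -1.161]
wrist_force: [-0.1, -0.1, -2.1]
width: 11.8
```

Run:
```python
from h import *
st()
```

```text
t 11.32 pos [532.73  37.93  60.96] xang -86.32 tilt [-2.e-04  2.e-04 -1.e+00] F [-0.11 -0.15 -2.14] T [-0.04  0.18 -0.04] w 11.8 q [0.07 0.42 1.95 0.   0.78 1.57]
```

>>> send_rows(
  series=[
    [0,0,0,-0.001,0,0,0],
    [0,0,0,-0.001,0,0,0],
    [0,0,0,0,0,0,0],
    [0,0,0,-0.0007,0,0,0],
    [0,0,0,0,0,0,0],
  ],
)

```text
clock: 11.73
tool_pos: [533.5, 38.0, 60.0]
eef_rot: [-1.238, 1.161, -1.162]
wrist_force: [-0.8, 0.1, 0.3]
width: 11.7
```

Run:
```python
from h import *
st();c=cam("scene");crop(c,220,120,340,260,5,"s9.png");c=cam("wrist");crop(c,110,90,390,270,2,"w9.png");st()
```

```text
t 11.73 pos [533.48  37.99  59.97] xang -86.32 tilt [ 1.4e-03  3.0e-04 -1.0e+00] F [-0.77  0.12  0.32] T [-0.07  0.3  -0.06] w 11.7 q [0.07 0.42 1.95 0.   0.77 1.57]
t 11.83 pos [533.51  37.98  59.88] xang -86.32 tilt [ 1.5e-03  3.0e-04 -1.0e+00] F [-1.92  0.63  3.06] T [-0.13  0.38 -0.  ] w 12.1 q [0.07 0.42 1.95 0.   0.77 1.57]
```

View pics/s9.png

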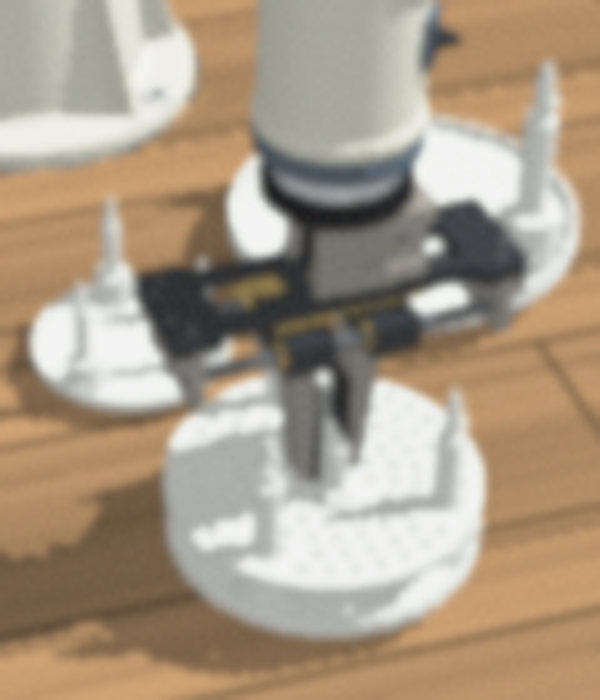

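View pics/w9.png

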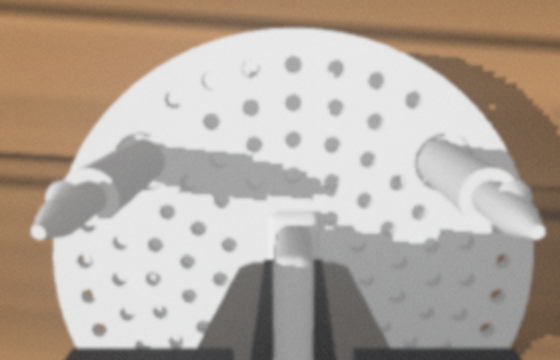

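The plate rests on the sleeves: TCP z 59.9, +3 N, posts through the holes, and it looks level. Releasing and rising.

>>> send_rows(
  series=[
    [0.15,0,0,0,0,0,0],
    [0.3,0,0,0,0,0,0],
    [0.4,0,0,0,0,0,0],
    [0.4,0,0,0,0,0,0],
    [0.4,0,0,0.005,0,0,0],
    [0.4,0,0,0.015,0,0,0],
    [0.4,0,0,0.03,0,0,0],
    [0.4,0,0,0.04,0,0,0],
    [0.4,0,0,0.04,0,0,0],
    [0.4,0,0,0.04,0,0,0],
    [0.4,0,0,0.03,0,0,0],
    [0.4,0,0,0,0,0,0],
    [0.4,0,0,0,0,0,0],
    [0.4,0,0,0,0,0,0],
  ],
)

```text
clock: 13.0
tool_pos: [530.0, 37.7, 270.6]
eef_rot: [-1.238, 1.162, -1.162]
wrist_force: [-0.0, 0.1, -0.3]
width: 36.9
```

Run:
```python
from h import *
import pickle
s,M=st();c=cam("wrist");pickle.dump(c,open("w10.pkl","wb"));st();cv2.imwrite("pics/w10.png",cv2.resize(c["img"],(768,576)))
```

```text
t 13.0 pos [529.97  37.72 270.64] xang -86.32 tilt [ 4.e-04  3.e-04 -1.e+00] F [-0.04  0.08 -0.32] T [-0.05  0.13 -0.01] w 36.9 q [0.07 0.15 1.77 0.   1.22 1.57]
t 13.05 pos [529.56  37.68 269.96] xang -86.32 tilt [-9.e-04  2.e-04 -1.e+00] F [ 0.04  1.05 -0.05] T [-0.01  0.18  0.01] w 36.9 q [0.07 0.15 1.77 0.   1.22 1.57]
```

View pics/w10.png

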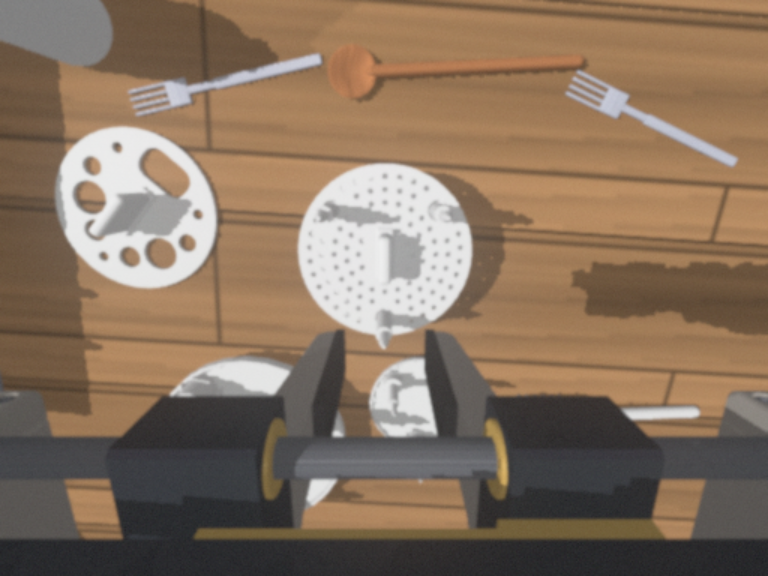

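The drip plate sits concentric on the posts at (385,250), with all three pins through its holes. I'll crop it to measure the pins and the plate again.

Run:
```python
from h import *
import pickle
c=pickle.load(open("w10.pkl","rb"));crop(c,195,105,320,235,5,"w10c.png")
```

```text
(no output)
```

View pics/w10c.png

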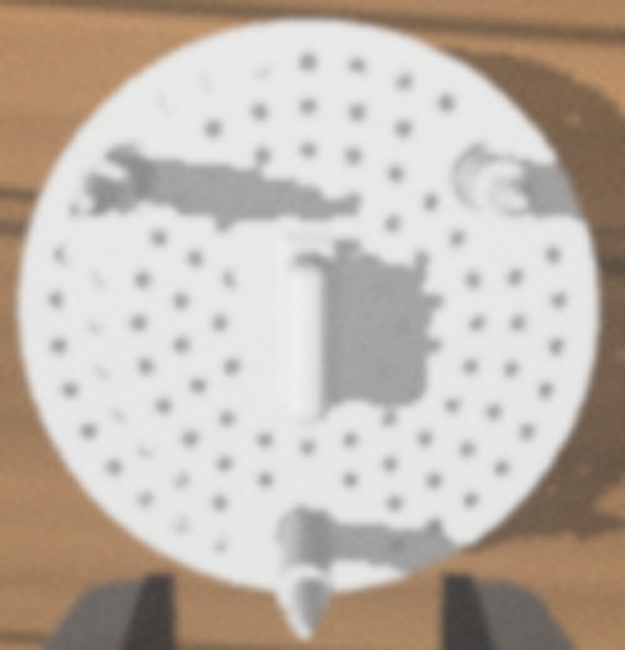

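Run:
```python
from h import *
import pickle
c=pickle.load(open("w10.pkl","rb"))
hsv=cv2.cvtColor(c["img"],cv2.COLOR_BGR2HSV)
m=((hsv[...,1]<50)&(hsv[...,2]>150)).astype(np.uint8)*255
m[:100]=0;m[218:]=0;m[:,:190]=0;m[:,330:]=0
k=max(cv2.findContours(m,0,cv2.CHAIN_APPROX_NONE)[0],key=cv2.contourArea)
P=plane(c,k[:,0],55);x=circ(P)
for _ in range(8):
    r=np.hypot(P[:,0]-x[0],P[:,1]-x[1]);P2=P[abs(r-x[2])<1.5];x=circ(P2)
print(np.round(x,2),len(P2),len(P))
f=lambda p:(np.array(p)+.5)/5-.5+[195,105]
P=plane(c,f([(75,208),(305,638),(528,207)]),128);print(P.round(1),fit(P))
```

```text
[534.07  37.88  84.88] 274 345
[[571.2  94.7 128. ]
 [466.4  34.5 128. ]
 [578.1 -10.4 128. ]] (array([532.31124409,  39.18377925]), np.float64(3.943701003525814), array([[ 0.04211086,  2.16810564],
       [-0.0715357 , -0.14556398],
       [ 0.02942484, -2.02254166]]))
```

>>> send_rows(
  series=[
    [0.5,0.003,0.025,-0.004,0,0,-0.07],
    [0.5,0.003,0.0335,-0.004,0,0,-0.094],
    [0.5,0.003,0.0335,-0.004,0,0,-0.094],
    [0.5,0.003,0.0335,-0.004,0,0,-0.094],
    [0.5,0.003,0.0335,-0.004,0,0,-0.094],
    [0.5,0.003,0.0335,-0.004,0,0,-0.094],
    [0.5,0.003,0.0335,-0.004,0,0,-0.094],
    [0.5,0.003,0.03,-0.004,0,0,-0.094],
    [0.5,0.003,0.01,0,0,0,-0.02],
    [0.5,0,0,0,0,0,0],
    [0.5,0,0,0,0,0,0],
    [0.5,0,0,0,0,0,0],
  ],
)

```text
clock: 14.05
tool_pos: [545.3, 310.7, 212.7]
eef_rot: [-0.814, 1.735, -1.722]
wrist_force: [0.6, -0.0, 2.0]
width: 46.1
```

Run:
```python
from h import *
import pickle
s,M=st();c=cam("wrist");pickle.dump(c,open("w11.pkl","wb"));st();cv2.imwrite("pics/w11.png",cv2.resize(c["img"],(768,576)))
```

```text
t 14.05 pos [545.3  310.68 212.67] xang -131.35 tilt [-0.0343 -0.0079 -0.9994] F [ 0.6  -0.03  2.04] T [-0.    0.11 -0.02] w 46.1 q [0.51 0.38 1.6  0.01 1.2  2.8 ]
t 14.1 pos [545.18 310.3  212.67] xang -131.38 tilt [-0.0346 -0.0081 -0.9994] F [-0.96 -0.34  0.43] T [ 0.08  0.13 -0.02] w 45.8 q [0.51 0.38 1.6  0.01 1.2  2.8 ]
```

View pics/w11.png

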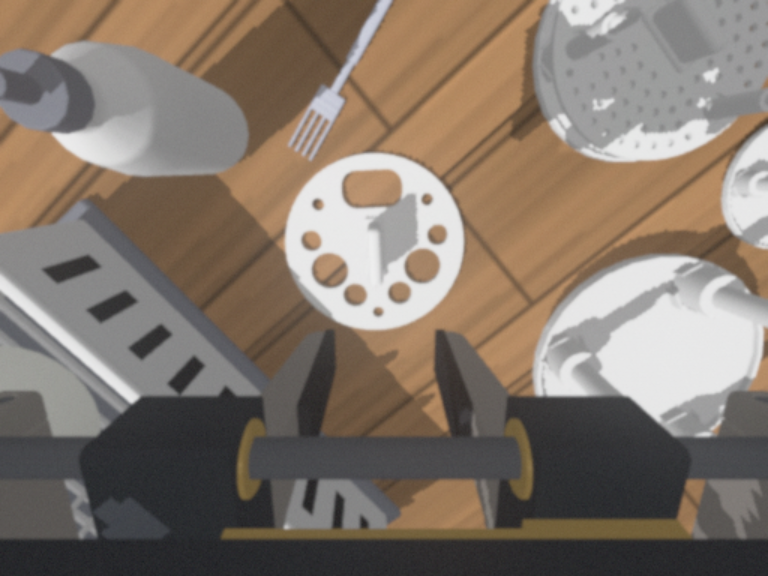

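Run:
```python
from h import *
import pickle
c=pickle.load(open("w11.pkl","rb"))
H=holes(c,(185,95,315,225),8,60,k=6,sat=50,z=3)
for h in H:print(round(h[0]),h[1].round(1),h[2].round(1))
import itertools
best=min(itertools.permutations([h[2] for h in H],3),key=lambda q:abs(fit(q)[2]).max())
print(best,fit(best))
t=cam("top")
for z in(0,60,120):print(plane(t,[(105,120),(97,262)],z).round(0))
crop(t,60,90,260,260,4,"t11.png")
st()
```

```text
17 [252. 207.] [502.4 348.6   3. ]
26 [212.1 135.9] [617.7 320.1   3. ]
26 [284.3 132.1] [555.1 241.6   3. ]
(array([617.72509754, 320.09954648,   3.        ]), array([502.41776918, 348.64655606,   3.        ]), array([555.12457894, 241.59025978,   3.        ])) (array([553.52432383, 307.37989171]), np.float64(-38.77311603772953), array([[-0.53624435, -0.13018932],
       [ 0.3491501 , -0.06504804],
       [ 0.18709424,  0.19523736]]))
[[762. 471.   0.]
 [301. 489.   0.]]
[[745. 449.  60.]
 [305. 466.  60.]]
[[728. 426. 120.]
 [308. 442. 120.]]
t 14.15 pos [545.53 310.21 213.29] xang -131.42 tilt [-0.0337 -0.0076 -0.9994] F [ 0.41  0.48 -0.29] T [0.07 0.13 0.01] w 46.2 q [0.51 0.38 1.6  0.01 1.2  2.8 ]
```

View pics/t11.png

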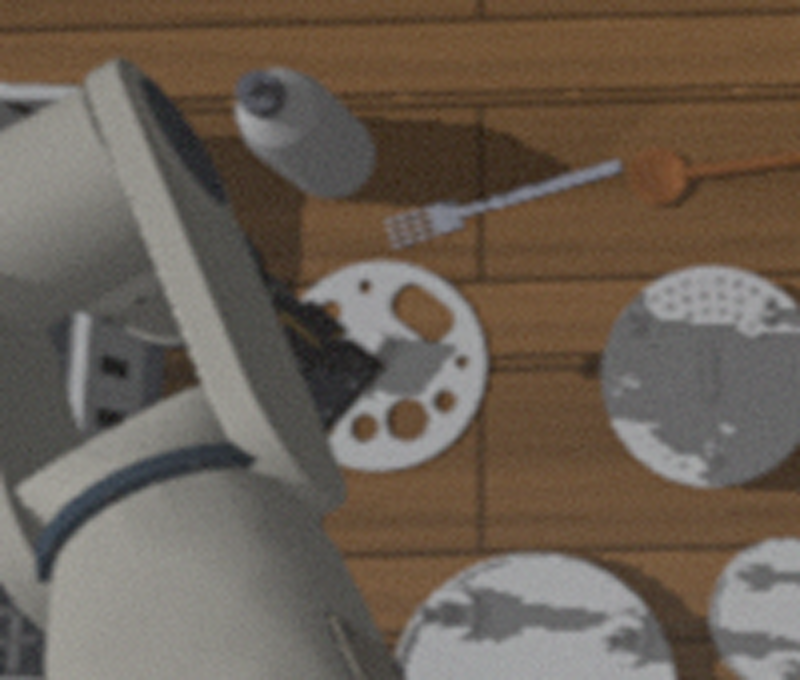

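The drip plate checks out seated: its outline at z=55 has radius 84.9 mm, centred (534.1, 37.9). The utensil plate is at (553.5, 307.4), yaw -38.8°, with hole residuals ≤0.55 mm. The rack edge, at y ≥ 426, stays clear of the gripper. Aligning and descending.

>>> send_rows(
  series=[
    [0.5,0.006,-0.002,-0.005,0.0076,-0.0337,0.046],
    [0.5,0.002,-0.001,-0.02,0,0,0],
    [0.5,0,0,-0.03,0,0,0],
    [0.5,0,0,-0.03,0,0,0],
    [0.5,0,0,-0.015,0,0,0],
    [0.5,0,0,0,0,0,0],
    [0.5,0,0,0,0,0,0],
    [0.5,0,0,0,0,0,0],
  ],
)

```text
clock: 14.82
tool_pos: [556.7, 298.9, 115.3]
eef_rot: [-0.797, 1.685, -1.689]
wrist_force: [0.2, 0.4, 1.0]
width: 45.5
```

Run:
```python
from h import *
import pickle
st();c=cam("wrist");st();pickle.dump(c,open("w12.pkl","wb"))
H=holes(c,(100,20,400,265),8,400,k=4,sat=50,z=3)
for h in H:print(round(h[0]),h[1].round(1),h[2].round(1))
cv2.imwrite("pics/w12.png",cv2.resize(c["img"],(768,576)))
```

```text
t 14.82 pos [556.71 298.95 115.3 ] xang -128.95 tilt [ 0.0089  0.002  -1.    ] F [0.16 0.4  0.99] T [0.04 0.19 0.01] w 45.5 q [ 0.49  0.46  1.71 -0.    0.96  2.74]
t 14.87 pos [557.07 299.19 115.81] xang -128.95 tilt [ 0.0098  0.0024 -0.9999] F [-0.45 -0.21  0.38] T [0.06 0.14 0.01] w 46.2 q [ 0.49  0.46  1.71 -0.    0.96  2.74]
18 [222.5 263.2] [512.9 386.8   3. ]
66 [287.4 262. ] [465.9 325.7   3. ]
26 [252.9 251.2] [502.6 348.6   3. ]
222 [271.8 236.3] [503.6 319.6   3. ]
221 [233.7 236.3] [531.1 353.8   3. ]
178 [307.  189.5] [523.3 255.2   3. ]
180 [198.  189.6] [598.3 348.4   3. ]
45 [205.3 159.7] [617.8 320.2   3. ]
48 [299.6 159.2] [555.2 241.7   3. ]
```

View pics/w12.png

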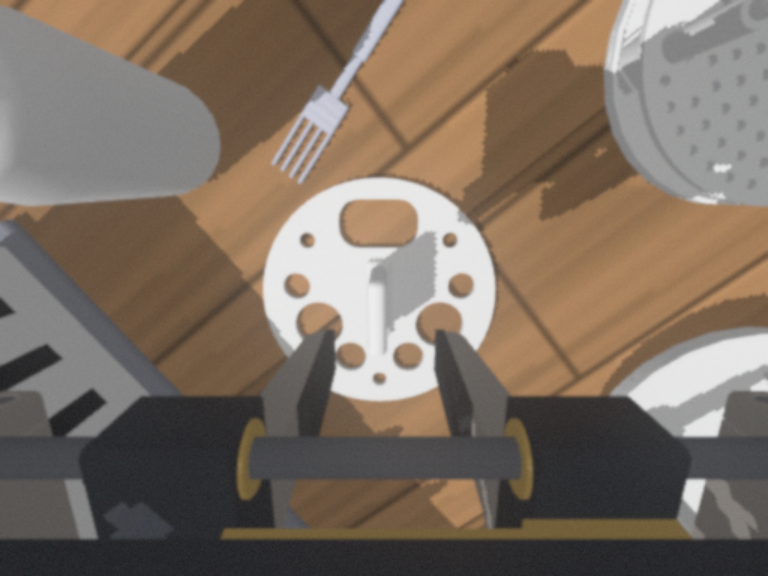

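Both views agree on the plate at (553.6, 307.4). Closing the remaining offset (-3.5, +8.2) and lowering to 70 mm.

>>> send_rows(
  series=[
    [0.5,-0.0035,0.0082,-0.01,-0.0024,0.0098,0.001],
    [0.5,0,0,-0.018,0,0,0],
    [0.5,0,0,-0.012,0,0,0],
    [0.5,0,0,0,0,0,0],
    [0.5,0,0,0,0,0,0],
  ],
)

```text
clock: 15.28
tool_pos: [556.3, 310.7, 78.9]
eef_rot: [-0.799, 1.688, -1.686]
wrist_force: [0.1, -0.6, 0.8]
width: 46.2
```

Run:
```python
from h import *
st()
```

```text
t 15.28 pos [556.33 310.72  78.86] xang -128.91 tilt [ 0.0064  0.0046 -1.    ] F [ 0.12 -0.59  0.8 ] T [ 0.01  0.13 -0.01] w 46.2 q [0.51 0.52 1.72 0.   0.9  2.76]
```

>>> send_rows(
  series=[
    [0.5,-0.0028,-0.0033,-0.01,-0.0046,0.0064,0.001],
    [0.5,0,0,-0.015,0,0,0],
    [0.5,0,0,-0.015,0,0,0],
    [0.5,0,0,-0.01,0,0,0],
    [0.5,0,0,0,0,0,0],
    [0.5,0,0,0,0,0,0],
  ],
)

```text
clock: 15.78
tool_pos: [554.1, 308.0, 28.0]
eef_rot: [-0.807, 1.688, -1.688]
wrist_force: [0.4, 0.1, 0.0]
width: 46.3
```

Run:
```python
from h import *
st()
```

```text
t 15.78 pos [554.07 308.04  28.03] xang -128.8 tilt [ 1.3e-03  5.0e-04 -1.0e+00] F [0.45 0.06 0.01] T [0.08 0.17 0.01] w 46.3 q [ 0.51  0.58  1.74 -0.    0.82  2.75]
```

>>> send_rows(
  series=[
    [0.5,-0.0004,-0.0006,-0.008,0,0.001,0],
    [0.5,0,0,-0.006,0,0,0],
    [0.5,0,0,0,0,0,0],
    [0.5,0,0,0,0,0,0],
    [0,0,0,0,0,0,0],
    [0,0,0,0,0,0,0],
    [0,0,0,0,0,0,0],
    [0,0,0,0,0,0,0],
    [0,0,0,0,0,0,0],
    [0,0,0,0,0,0,0],
    [0,0,0,0,0,0,0],
  ],
  force=40,
)

```text
clock: 16.7
tool_pos: [555.2, 308.0, 15.6]
eef_rot: [-0.805, 1.687, -1.686]
wrist_force: [0.3, -1.0, -1.8]
width: 11.9
```

Run:
```python
from h import *
st()
```

```text
t 16.7 pos [555.15 308.04  15.61] xang -128.8 tilt [ 0.0033  0.0021 -1.    ] F [ 0.3  -0.99 -1.75] T [ 0.02  0.14 -0.06] w 11.9 q [0.5  0.6  1.74 0.   0.79 2.75]
```

Gripped at 11.9 mm width, with the underside 15.6 mm below the TCP. Lifting.

>>> send_rows(
  series=[
    [0,0,0,0.006,0,0,0],
    [0,0,0,0.015,0,0,0],
    [0,0,0,0.025,0,0,0],
    [0,0,0,0.03,0,0,0],
    [0,0,0,0.03,0,0,0],
    [0,0,0,0.03,0,0,0],
    [0,0,0,0.025,0,0,0],
    [0,0,0,0.01,0,0,0],
    [0,0,0,0,0,0,0],
    [0,0,0,0,0,0,0],
  ],
)

```text
clock: 17.53
tool_pos: [551.1, 306.0, 193.7]
eef_rot: [-0.811, 1.689, -1.688]
wrist_force: [-0.1, -0.1, -2.3]
width: 11.7
```

Run:
```python
from h import *
st()
```

```text
t 17.53 pos [551.11 306.   193.75] xang -128.8 tilt [-1.6e-03 -4.0e-04 -1.0e+00] F [-0.09 -0.11 -2.27] T [0.03 0.2  0.05] w 11.7 q [0.5  0.38 1.64 0.   1.12 2.75]
```

>>> send_rows(
  series=[
    [0,-0.0025,-0.0134,0.003,0.0004,-0.0016,0.1],
    [0,-0.0025,-0.0134,0.003,0,0,0.11],
    [0,-0.0025,-0.0134,0.002,0,0,0.11],
    [0,-0.0025,-0.0134,0,0,0,0.11],
    [0,-0.0025,-0.0134,0,0,0,0.11],
    [0,-0.0025,-0.0134,0,0,0,0.11],
    [0,-0.0025,-0.0134,0,0,0,0.09],
    [0,0,0,0,0,0,0],
    [0,0,0,0,0,0,0],
    [0,0,0,0,0,0,0],
    [0,0,0,0,0,0,0],
  ],
)

```text
clock: 18.45
tool_pos: [523.8, 206.1, 182.0]
eef_rot: [-1.277, 1.152, -1.139]
wrist_force: [-0.2, -0.9, -1.3]
width: 11.8
```

Run:
```python
from h import *
import pickle
s,M=st();c=cam("wrist");s2,_=st();pickle.dump((c,s,M),open("w13.pkl","wb"))
cv2.imwrite("pics/w13.png",cv2.resize(c["img"],(768,576)))
```

```text
t 18.45 pos [523.75 206.12 182.03] xang -84.71 tilt [-0.0224 -0.0135 -0.9997] F [-0.18 -0.89 -1.33] T [-0.01  0.2  -0.03] w 11.8 q [ 0.38  0.31  1.78 -0.    1.08  1.86]
t 18.5 pos [523.69 206.21 182.03] xang -84.69 tilt [-0.0225 -0.0135 -0.9997] F [-0.51 -0.22 -1.44] T [0.02 0.18 0.05] w 11.9 q [ 0.38  0.31  1.78 -0.    1.08  1.86]
```

View pics/w13.png

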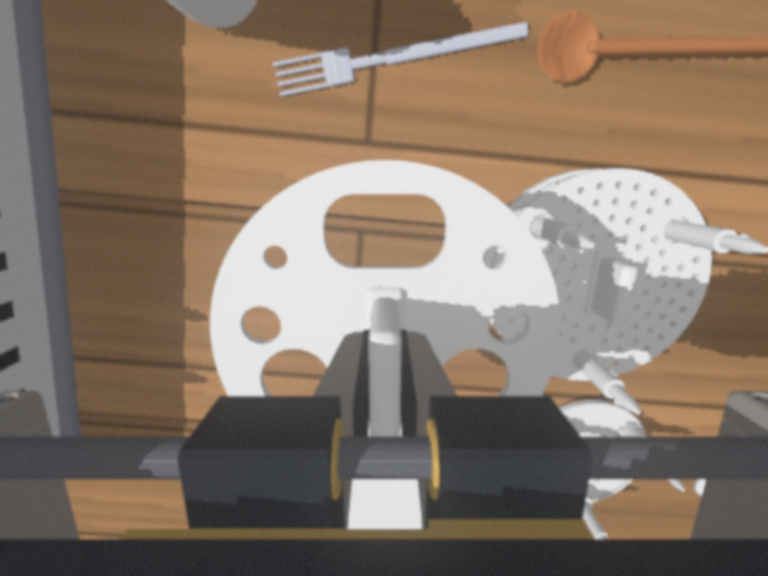

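Pins are in view at right, but the far tip at (766,250) touches the picture's edge. I'll level the tool, shift slightly and look again.

>>> send_rows(
  series=[
    [0,0.009,-0.01,0.008,0.0135,-0.0225,-0.028],
    [0,0,0,0.008,0,0,0],
    [0,0,0,0,0,0,0],
    [0,0,0,0,0,0,0],
    [0,0,0,0,0,0,0],
  ],
)

```text
clock: 18.92
tool_pos: [534.4, 197.1, 199.6]
eef_rot: [-1.233, 1.164, -1.165]
wrist_force: [0.8, 0.5, -0.7]
width: 11.5
```

Run:
```python
from h import *
import pickle
s,M=st();c=cam("wrist");s2,_=st();pickle.dump((c,s,M),open("w14.pkl","wb"))
crop(c,332,110,512,280,4,"w14c.png")
z=s["tool_pos"][2]-15.6+4
for h in holes(c,(130,100,400,265),50,900,k=4,sat=40,z=z):print(round(h[0]),h[1].round(1),h[2].round(1),(M.T@(h[2]-s["tool_pos"])).round(2))
cv2.imwrite("pics/w14.png",cv2.resize(c["img"],(768,576)))
```

```text
t 18.92 pos [534.36 197.06 199.56] xang -86.57 tilt [ 0.0031  0.0022 -1.    ] F [ 0.78  0.51 -0.66] T [-0.02  0.12 -0.03] w 11.5 q [0.35 0.28 1.77 0.   1.09 1.86]
t 18.97 pos [534.29 197.06 199.49] xang -86.56 tilt [ 0.003   0.0022 -1.    ] F [-0.34  0.05 -1.98] T [-0.01  0.17 -0.01] w 11.9 q [0.35 0.28 1.77 0.   1.09 1.86]
258 [374.8 259.5] [512.6 105.5 188. ] [ 90.09  11.33 -27.22]
432 [174.3 215.3] [539.3 257.  188. ] [-59.53  11.75   8.51]
152 [183.8 170.5] [572.8 249.7 188. ] [-50.24  11.84  41.49]
```

View pics/w14c.png

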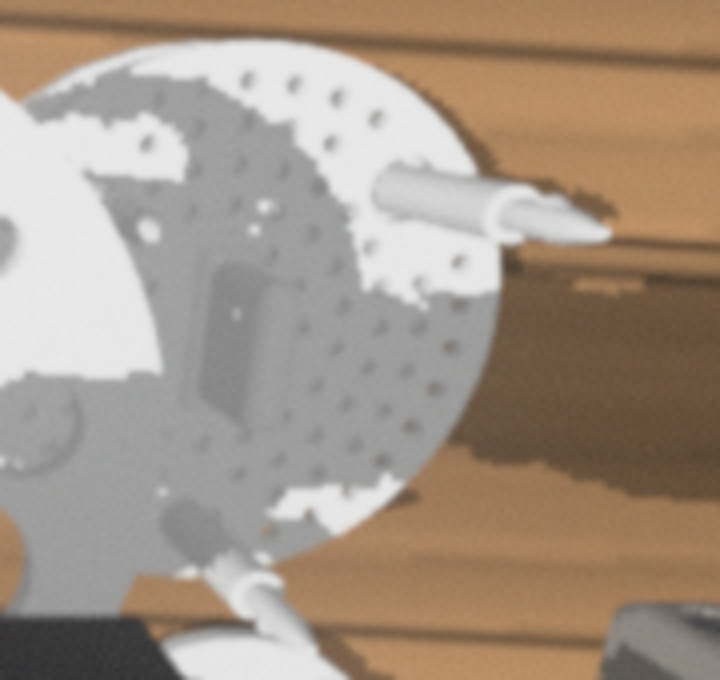

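View pics/w14.png

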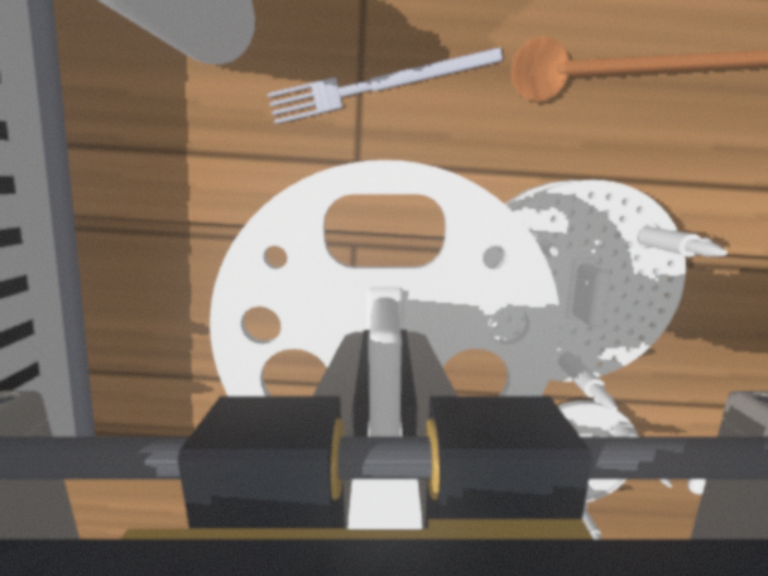

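Run:
```python
from h import *
import pickle
c,s,M=pickle.load(open("w14.pkl","rb"))
a=np.radians(np.array([50,180,-50])+3.74);P=np.c_[533.75+66*np.cos(a),38.3+66*np.sin(a),[128]*3]
print(((proj(c,P)-[332,110]+.5)*4-.5).round(1))
f=lambda p:(np.array(p)+.5)/4-.5+[332,110]
print(plane(c,f([(149,230),(318,650),(609,235)]),128).round(1),P.round(1))
im=c["img"]
A=cv2.resize(im[150:190,160:205],None,fx=8,fy=8,interpolation=cv2.INTER_CUBIC);B=cv2.resize(im[150:190,305:350],None,fx=8,fy=8,interpolation=cv2.INTER_CUBIC)
cv2.imwrite("pics/w14h.png",np.hstack([A,B]))
g=cv2.resize(cv2.cvtColor(im,cv2.COLOR_BGR2GRAY),None,fx=4,fy=4,interpolation=cv2.INTER_CUBIC)
m=(g<205).astype(np.uint8)
for q in cv2.findContours(m,cv2.RETR_LIST,cv2.CHAIN_APPROX_NONE)[0]:
    ar=cv2.contourArea(q)/16
    if 100<ar<260:
        mm=cv2.moments(q);uv=(np.array([mm["m10"],mm["m01"]])/mm["m00"]+.5)/4-.5
        if 140<uv[1]<190:
            p=plane(c,uv,s["tool_pos"][2]-15.6+4)[0];print(ar,uv.round(1),(M.T@(p-s["tool_pos"])).round(2))
```

```text
[[168.5 235. ]
 [317.6 650.9]
 [610.2 232.5]]
[[573.7  96.2 128. ]
 [468.1  34.  128. ]
 [578.8  -9.3 128. ]] [[572.8  91.5 128. ]
 [467.9  34.  128. ]
 [579.4  -9.4 128. ]]
179.3125 [328.8 170.9] [50.06 11.63 41.17]
203.3125 [183. 171.] [-50.79  11.84  41.13]
```

View pics/w14h.png

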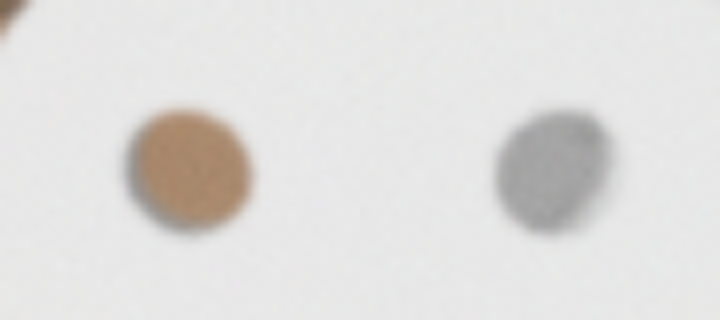

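The pins are where I had them (predicted tip pixels within about 2 px in the 4x crop): carousel centre (533.7, 38.3), yaw 3.74°. Measured off its two rim holes, the plate sits at tool offset (-0.36, -1.1), so the TCP target is (534.8, 38.0) with angle -86.3°. Carrying it over.

>>> send_rows(
  series=[
    [0,0,-0.015,0.002,-0.0022,0.003,0.003],
    [0,0.0005,-0.022,0.002,0,0,0],
    [0,0.0005,-0.025,0,0,0,0],
    [0,0.0005,-0.025,0,0,0,0],
    [0,0.0005,-0.025,0,0,0,0],
    [0,0,-0.02,0,0,0,0],
    [0,0,-0.012,0,0,0,0],
    [0,0,-0.005,0,0,0,0],
    [0,0,0,0,0,0,0],
    [0,0,0,0,0,0,0],
    [0,0,0,0,0,0,0],
  ],
)

```text
clock: 19.88
tool_pos: [535.4, 45.6, 202.8]
eef_rot: [-1.239, 1.162, -1.159]
wrist_force: [0.4, -0.8, -1.6]
width: 11.9
```

Run:
```python
from h import *
st()
```

```text
t 19.88 pos [535.35  45.59 202.78] xang -86.21 tilt [-7.0e-04  1.5e-03 -1.0e+00] F [ 0.39 -0.82 -1.61] T [ 0.09  0.17 -0.04] w 11.9 q [0.08 0.23 1.83 0.   1.08 1.58]
```

>>> send_rows(
  series=[
    [0,-0.0005,-0.0076,-0.008,-0.0015,-0.0007,-0.001],
    [0,0,0,-0.012,0,0,0],
    [0,0,0,-0.012,0,0,0],
    [0,0,0,-0.008,0,0,0],
    [0,0,0,0,0,0,0],
    [0,0,0,0,0,0,0],
    [0,0,0,0,0,0,0],
  ],
)

```text
clock: 20.47
tool_pos: [534.7, 40.6, 159.3]
eef_rot: [-1.242, 1.157, -1.157]
wrist_force: [0.5, 0.9, -1.9]
width: 11.7
```

Run:
```python
from h import *
st()
```

```text
t 20.47 pos [534.68  40.56 159.33] xang -85.94 tilt [-0.e+00  1.e-04 -1.e+00] F [ 0.48  0.88 -1.9 ] T [-0.02  0.13  0.01] w 11.7 q [0.07 0.28 1.88 0.   0.99 1.57]
```

>>> send_rows(
  series=[
    [0,0,-0.0026,-0.004,0,0,-0.0055],
    [0,0,0,-0.004,0,0,0],
    [0,0,0,0,0,0,0],
    [0,0,0,0,0,0,0],
    [0,0,0,0,0,0,0],
  ],
)

```text
clock: 20.88
tool_pos: [535.8, 37.8, 152.0]
eef_rot: [-1.237, 1.159, -1.162]
wrist_force: [-0.7, 0.6, -0.8]
width: 12.1
```

Run:
```python
from h import *
import pickle
s,M=st()
c=cam("wrist");pickle.dump((c,s,M),open("w15.pkl","wb"));im=c["img"]
A=cv2.resize(im[150:190,160:205],None,fx=8,fy=8,interpolation=cv2.INTER_CUBIC);B=cv2.resize(im[150:190,305:350],None,fx=8,fy=8,interpolation=cv2.INTER_CUBIC)
cv2.imwrite("pics/w15h.png",np.hstack([A,B]));c=cam("scene");crop(c,220,90,340,250,4,"s15.png")
st()
```

```text
t 20.88 pos [535.77  37.85 151.99] xang -86.27 tilt [ 2.6e-03  2.0e-04 -1.0e+00] F [-0.69  0.56 -0.76] T [-0.01  0.17  0.  ] w 12.1 q [0.07 0.29 1.88 0.   0.97 1.57]
t 20.98 pos [535.83  37.89 152.09] xang -86.27 tilt [ 2.8e-03  3.0e-04 -1.0e+00] F [-0.2  -0.27 -1.69] T [ 0.01  0.13 -0.04] w 11.8 q [0.07 0.29 1.88 0.   0.97 1.57]
```

View pics/w15h.png

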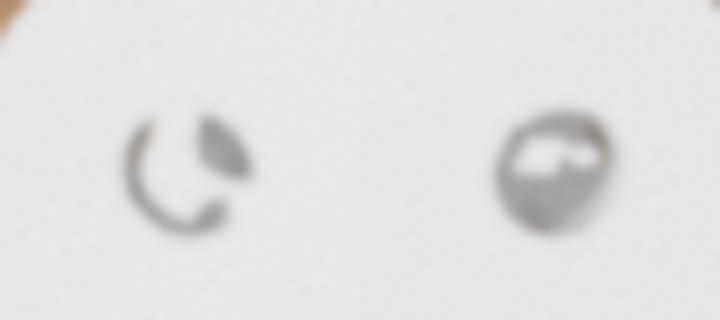

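View pics/s15.png

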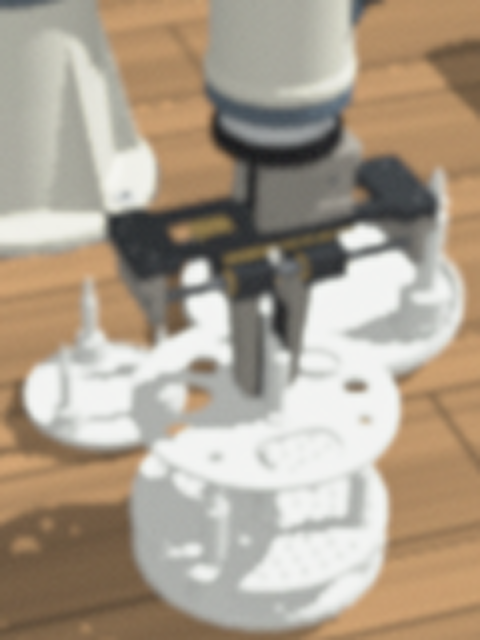

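The pins stand under the holes. Correcting x by -1 mm and going down so the tapered tips enter.

>>> send_rows(
  series=[
    [0,-0.001,0.0001,-0.003,0,0.0026,0],
    [0,0,0,-0.005,0,0,0],
    [0,0,0,-0.004,0,0,0],
    [0,0,0,0,0,0,0],
    [0,0,0,0,0,0,0],
    [0,0,0,0,0,0,0],
  ],
)

```text
clock: 21.48
tool_pos: [534.7, 38.0, 138.8]
eef_rot: [-1.239, 1.161, -1.161]
wrist_force: [0.9, -0.0, -1.6]
width: 11.6
```

Run:
```python
from h import *
import pickle
s,M=st()
c=cam("wrist");pickle.dump((c,s,M),open("w16.pkl","wb"));im=c["img"]
A=cv2.resize(im[150:190,160:205],None,fx=8,fy=8,interpolation=cv2.INTER_CUBIC);B=cv2.resize(im[150:190,305:350],None,fx=8,fy=8,interpolation=cv2.INTER_CUBIC)
cv2.imwrite("pics/w16h.png",np.hstack([A,B]));c=cam("scene");crop(c,220,90,340,250,4,"s16.png")
st()
```

```text
t 21.48 pos [534.71  38.04 138.78] xang -86.27 tilt [-1.e-04  3.e-04 -1.e+00] F [ 0.93 -0.   -1.59] T [0.02 0.16 0.02] w 11.6 q [0.07 0.3  1.89 0.   0.94 1.57]
t 21.58 pos [534.8   38.05 138.95] xang -86.27 tilt [ 2.e-04  3.e-04 -1.e+00] F [ 0.22  0.92 -1.32] T [-0.02  0.14  0.01] w 11.8 q [0.07 0.3  1.89 0.   0.94 1.57]
```

View pics/w16h.png

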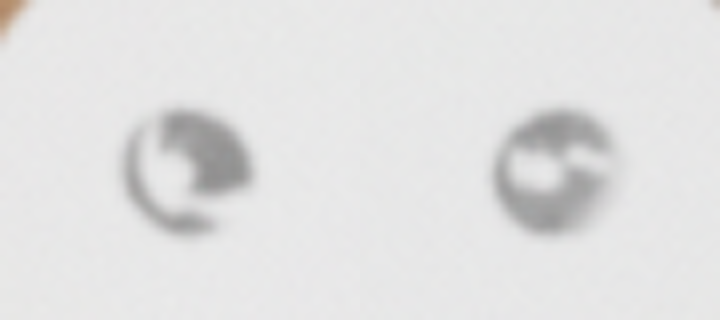

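View pics/s16.png

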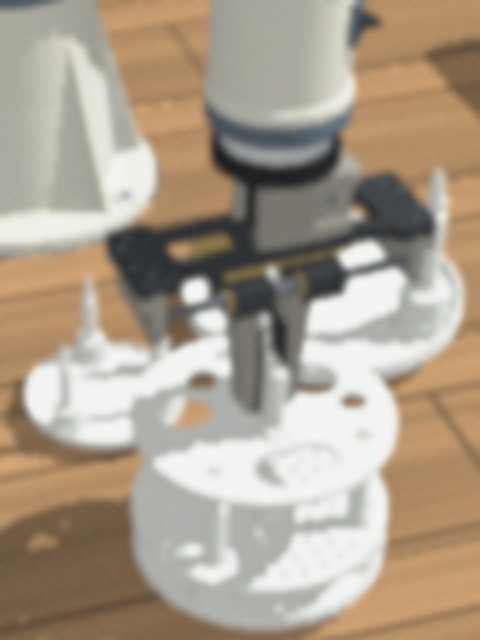

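The tips sit in the holes, level with the top face (underside about 123 mm). Lowering gently while watching force.

>>> send_rows(
  series=[
    [0,0,0,-0.003,0,0,0],
    [0,0,0,-0.003,0,0,0],
    [0,0,0,0,0,0,0],
    [0,0,0,0,0,0,0],
  ],
)

```text
clock: 21.92
tool_pos: [535.1, 38.1, 132.7]
eef_rot: [-1.238, 1.16, -1.161]
wrist_force: [0.3, -0.4, -2.0]
width: 12.2
```

Run:
```python
from h import *
import pickle
s,M=st()
c=cam("wrist");im=c["img"]
A=cv2.resize(im[150:190,160:205],None,fx=8,fy=8,interpolation=cv2.INTER_CUBIC);B=cv2.resize(im[150:190,305:350],None,fx=8,fy=8,interpolation=cv2.INTER_CUBIC)
cv2.imwrite("pics/w17h.png",np.hstack([A,B]))
st()
```

```text
t 21.92 pos [535.14  38.07 132.71] xang -86.27 tilt [ 1.1e-03  4.0e-04 -1.0e+00] F [ 0.27 -0.42 -2.02] T [-0.01  0.18  0.02] w 12.2 q [0.07 0.31 1.9  0.   0.93 1.57]
t 21.97 pos [535.07  38.06 132.68] xang -86.27 tilt [ 9.e-04  4.e-04 -1.e+00] F [-0.4  -1.15 -0.24] T [ 0.    0.17 -0.02] w 11.7 q [0.07 0.31 1.9  0.   0.93 1.57]
```

View pics/w17h.png

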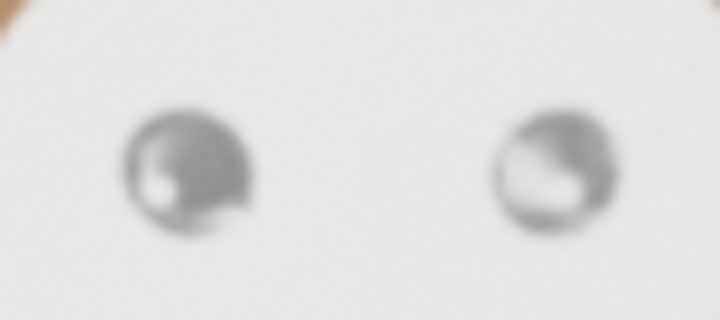

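The tips stand within about 0.4 mm of the hole centres once parallax is allowed for. A tiny correction (-0.3, +0.3 mm), then down onto the noses.

>>> send_rows(
  series=[
    [0,-0.0004,0.0003,-0.003,0,0.0008,0],
    [0,0,0,-0.003,0,0,0],
    [0,0,0,0,0,0,0],
    [0,0,0,0,0,0,0],
  ],
)

```text
clock: 22.3
tool_pos: [535.0, 38.5, 126.3]
eef_rot: [-1.238, 1.161, -1.161]
wrist_force: [0.4, -1.1, -0.5]
width: 12.0
```

Run:
```python
from h import *
st()
```

```text
t 22.3 pos [534.96  38.49 126.31] xang -86.28 tilt [ 8.e-04  6.e-04 -1.e+00] F [ 0.42 -1.12 -0.49] T [0.04 0.2  0.02] w 12.0 q [0.07 0.32 1.9  0.   0.92 1.57]
```

>>> send_rows(
  series=[
    [0,-0.0002,0,-0.002,0,0,0],
    [0,0,0,0,0,0,0],
    [0,0,0,-0.001,0,0,0],
    [0,0,0,0,0,0,0],
  ],
)

```text
clock: 22.63
tool_pos: [535.3, 39.0, 124.3]
eef_rot: [-1.237, 1.161, -1.161]
wrist_force: [-0.5, -0.3, -2.1]
width: 12.1
```

Run:
```python
from h import *
st();cam("top");st()
```

```text
t 22.63 pos [535.34  39.   124.3 ] xang -86.29 tilt [ 0.002   0.0014 -1.    ] F [-0.48 -0.33 -2.06] T [ 0.09  0.31 -0.04] w 12.1 q [0.07 0.32 1.91 0.   0.91 1.57]
t 22.68 pos [535.31  38.98 124.26] xang -86.29 tilt [ 0.0019  0.0015 -1.    ] F [-1.22  0.03  1.64] T [0.2  0.26 0.02] w 12.0 q [0.07 0.32 1.91 0.   0.91 1.57]
```

It rests on the noses (underside about 108.7 mm, contact about 3 N). Pressing gradually with the tab still gripped.

>>> send_rows(
  series=[
    [0,-0.0004,-0.0006,-0.003,0,0.001,0],
    [0,0,0,-0.003,0,0,0],
    [0,0,0,-0.003,0,0,0],
  ],
)

```text
clock: 22.93
tool_pos: [535.3, 38.8, 116.1]
eef_rot: [-1.236, 1.161, -1.161]
wrist_force: [0.1, -0.6, -1.3]
width: 11.7
```

Run:
```python
from h import *
st()
```

```text
t 22.93 pos [535.26  38.78 116.12] xang -86.29 tilt [ 0.0021  0.0021 -1.    ] F [ 0.07 -0.57 -1.33] T [ 0.01  0.14 -0.05] w 11.7 q [0.07 0.34 1.91 0.   0.89 1.57]
```

>>> send_rows(
  series=[
    [0,0,0,-0.0015,0,0,0],
    [0,0,0,-0.001,0,0,0],
    [0,0,0,0,0,0,0],
    [0,0,0,0,0,0,0],
  ],
)

```text
clock: 23.27
tool_pos: [535.6, 38.6, 115.1]
eef_rot: [-1.236, 1.16, -1.161]
wrist_force: [0.5, -0.5, -0.5]
width: 11.8
```

Run:
```python
from h import *
st();c=cam("wrist");cv2.imwrite("pics/w20.png",cv2.resize(c["img"],(768,576)));c=cam("scene");crop(c,220,90,340,250,4,"s20.png");st()
```

```text
t 23.27 pos [535.59  38.57 115.11] xang -86.28 tilt [ 0.0025  0.0016 -1.    ] F [ 0.54 -0.5  -0.48] T [0.03 0.22 0.  ] w 11.8 q [0.07 0.34 1.91 0.   0.89 1.57]
t 23.37 pos [535.62  38.58 115.  ] xang -86.29 tilt [ 0.0024  0.0017 -1.    ] F [0.99 0.65 2.18] T [-0.06  0.37  0.  ] w 11.8 q [0.07 0.34 1.91 0.   0.89 1.57]
```

View pics/w20.png

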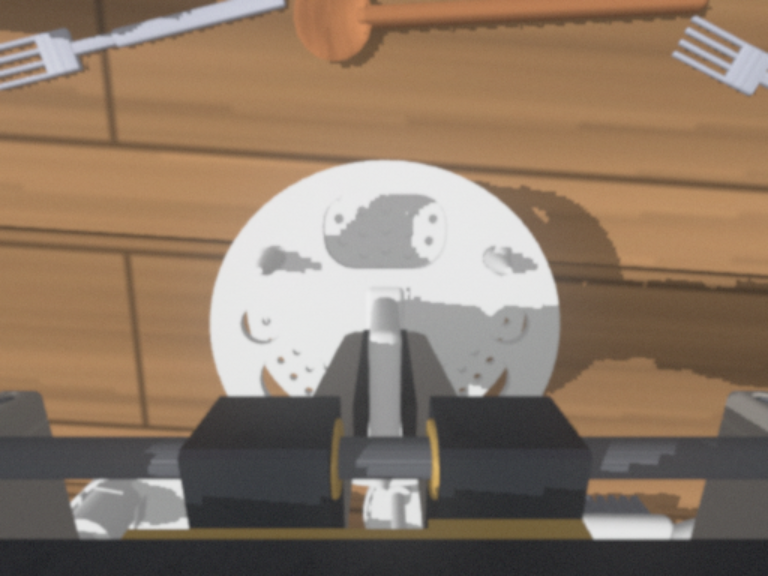

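View pics/s20.png

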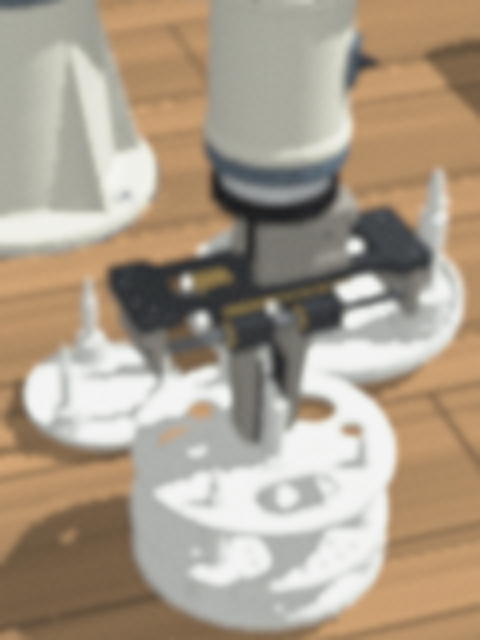

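The TCP is at 115.0 (underside 99–100 mm) with renewed contact, and the holes have not shifted in the wrist picture, so nothing slipped in the grip. One firmer press to be sure that all three catches are home.

>>> send_rows(
  series=[
    [0,0,0,-0.003,0,0,0],
    [0,0,0,-0.003,0,0,0],
    [0,0,0,-0.003,0,0,0],
  ],
)

```text
clock: 23.62
tool_pos: [536.3, 38.6, 114.2]
eef_rot: [-1.236, 1.16, -1.162]
wrist_force: [-16.5, -0.8, 42.9]
width: 11.8
```

Run:
```python
from h import *
st();cam("top");st()
```

```text
t 23.62 pos [536.3   38.64 114.17] xang -86.28 tilt [ 0.0032  0.0017 -1.    ] F [-16.48  -0.84  42.86] T [-0.14  2.97  0.05] w 11.8 q [0.07 0.34 1.91 0.   0.89 1.57]
t 23.67 pos [536.34  38.63 114.2 ] xang -86.28 tilt [ 0.0034  0.0017 -1.    ] F [-15.77   0.    41.7 ] T [-0.22  2.79  0.02] w 12.1 q [0.07 0.34 1.91 0.   0.89 1.57]
```

Hard stop (43 N, and z moved only 0.8 mm), so it is on the shoulders. Relieving, then releasing.

>>> send_rows(
  series=[
    [0,-0.0006,0,0.001,0,0.001,0],
    [0,0,0,0,0,0,0],
  ],
)

```text
clock: 23.83
tool_pos: [536.1, 38.5, 116.7]
eef_rot: [-1.235, 1.159, -1.162]
wrist_force: [-0.5, 0.2, -2.4]
width: 11.8
```

Run:
```python
from h import *
st()
```

```text
t 23.83 pos [536.11  38.51 116.75] xang -86.28 tilt [ 0.0042  0.0016 -1.    ] F [-0.47  0.24 -2.37] T [ 0.03  0.2  -0.01] w 11.8 q [0.07 0.33 1.91 0.   0.89 1.57]
```

>>> send_rows(
  series=[
    [0,-0.0003,0,-0.0015,0,0.002,0],
    [0,0,0,0,0,0,0],
    [0,0,0,0,0,0,0],
  ],
)

```text
clock: 24.08
tool_pos: [535.9, 38.4, 114.5]
eef_rot: [-1.237, 1.16, -1.161]
wrist_force: [-3.6, 0.3, 12.1]
width: 11.7
```

Run:
```python
from h import *
st()
```

```text
t 24.08 pos [535.93  38.44 114.51] xang -86.27 tilt [ 0.0021  0.0014 -1.    ] F [-3.59  0.26 12.08] T [0.   0.59 0.01] w 11.7 q [0.07 0.34 1.91 0.   0.89 1.57]
```

>>> send_rows(
  series=[
    [0.1,0,0,0.0003,0,0,0],
    [0.2,0,0,0,0,0,0],
    [0.4,0,0,0,0,0,0],
    [0.4,0,0,0,0,0,0],
    [0.4,0,0,0.006,0,0,0],
    [0.4,0,0,0.015,0,0,0],
    [0.4,0,0,0.03,0,0,0],
    [0.4,0,0,0.035,0,0,0],
    [0.4,0,0,0.03,0,0,0],
    [0.4,0,0,0.02,0,0,0],
    [0.4,0,0,0,0,0,0],
    [0.4,0,0,0,0,0,0],
    [0.4,0,0,0,0,0,0],
  ],
)

```text
clock: 25.17
tool_pos: [533.2, 37.9, 255.4]
eef_rot: [-1.241, 1.164, -1.159]
wrist_force: [0.3, -0.3, 0.2]
width: 37.1
```

Run:
```python
from h import *
import pickle
s,M=st();c=cam("wrist");pickle.dump(c,open("w21.pkl","wb"));crop(c,175,90,345,240,4,"w21.png");c=cam("scene");crop(c,225,130,345,260,5,"s21.png")
```

```text
t 25.17 pos [533.22  37.95 255.41] xang -86.27 tilt [-3.e-03  7.e-04 -1.e+00] F [ 0.27 -0.28  0.21] T [-0.    0.12 -0.02] w 37.1 q [0.07 0.17 1.78 0.   1.19 1.57]
```

View pics/w21.png

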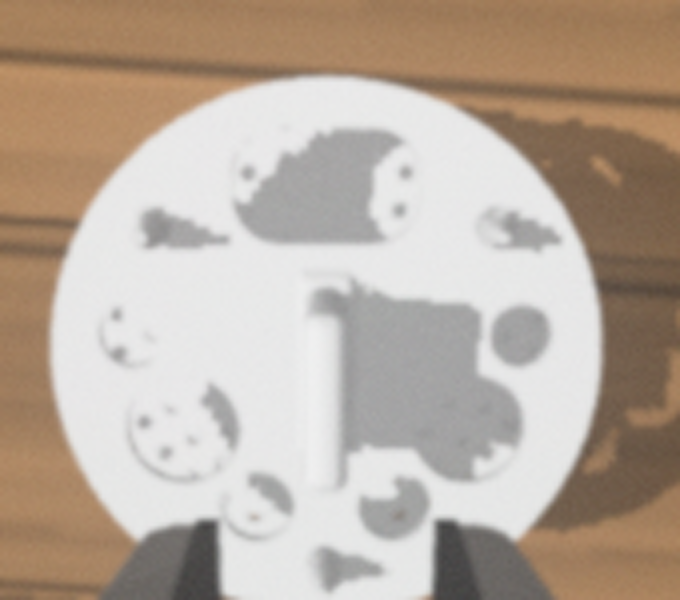

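View pics/s21.png

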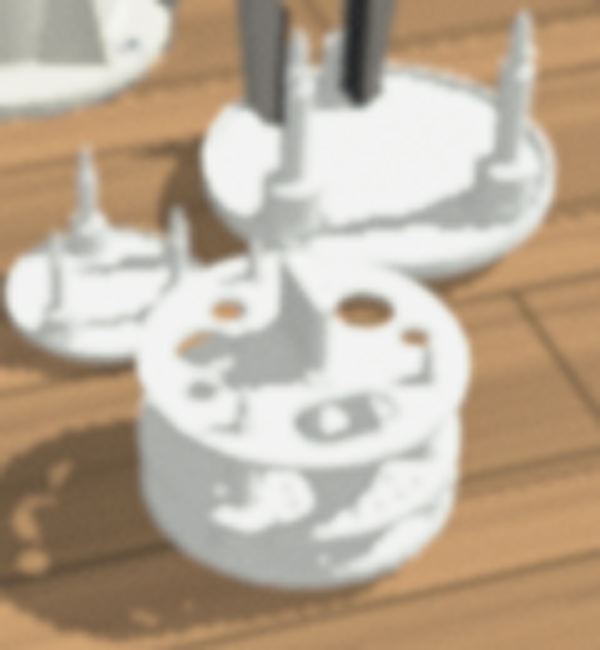

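Run:
```python
from h import *
import pickle
def go(c,box,lim):
    hsv=cv2.cvtColor(c["img"],cv2.COLOR_BGR2HSV)
    m=((hsv[...,1]<50)&(hsv[...,2]>150)).astype(np.uint8)*255
    k=np.zeros_like(m);k[box[1]:box[3],box[0]:box[2]]=1;m*=k
    q=max(cv2.findContours(m,0,cv2.CHAIN_APPROX_NONE)[0],key=cv2.contourArea)[:,0]
    q=q[(q[:,0]>box[0]+1)&(q[:,0]<box[2]-2)&(q[:,1]>box[1]+1)&(q[:,1]<box[3]-2)]
    for z in(105,112):
        P=plane(c,q,z);x=circ(P)
        for _ in range(10):
            r=np.hypot(P[:,0]-x[0],P[:,1]-x[1]);P2=P[abs(r-x[2])<1.5];x=circ(P2)
        print(z,np.round(x,2),len(P2),len(P))
go(pickle.load(open("w21.pkl","rb")),(175,90,345,220),0)
H=holes(pickle.load(open("w21.pkl","rb")),(180,95,340,240),20,1,z=105)
t=cam("top");cv2.imwrite("pics/t21.png",t["img"])
st()
```

```text
105 [534.59  38.24  84.79] 276 278
112 [536.25  38.34  82.93] 276 278
t 25.32 pos [532.43  37.92 254.12] xang -86.27 tilt [-5.7e-03  5.0e-04 -1.0e+00] F [-0.46 -0.44 -0.34] T [-0.04  0.14 -0.02] w 36.5 q [0.07 0.18 1.78 0.   1.19 1.57]
```

View pics/t21.png

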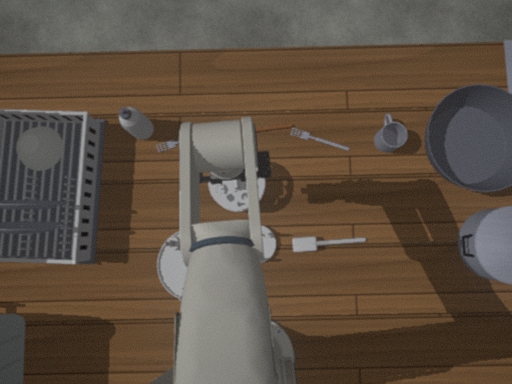

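The rim at z=105 fits a circle of radius 84.8 mm (only 82.9 if it sat 7 mm high) with 276 of 278 points on it, so the plate is level at its seat. The bystanders in view are at their starting pixels and the tool is clear by about 100 mm. Handing in.

Run:
```python
from h import *
print(env.close_job());st()
```

```text
the job is handed in; nothing more can be done
None
the job is handed in; nothing more can be done
```

The carousel is back together on the middle-sized turntable, and I handed the job in at about 25 s of the 64 s allowed. `close_job` gives no verdict.

**Drip plate:** I lowered it over the three posts onto the sleeves. After release, its outline measured at the seated height gave a radius of 84.9 mm (nominal 85), with all three pins through their holes.

**Utensil plate:** I laid it on the pins and pressed it past the catches with the tab still gripped. It came to a hard stop at the height of the shoulders. After release, its rim gave a radius of 84.8 mm at seat height (it would read 82.9 mm if it sat 7 mm high). It fits as level, centred within about 1 mm of the carousel axis.

**Other checks:**
- **Press force:** the confirming press peaked at about 43 N at the wrist, through the gripped tab. That is well above the 6–12 N needed, though under the 120 N wrist limit. It is also above the 40 N limit on the arm or gripper body, but only the fingers should have been in contact.
- **The snap:** I inferred it from the height and the drop in force; I did not see or hear it directly.
- **Bystanders:** the forks, mug, brush and bottle were at their starting positions in the last top view. The arm hid most of the spoon there, but it was lying in its place in earlier wrist pictures.

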